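# Nest the spare sample tote in the drawer

## Task

Pull the drawer under the glass shelf wide open, turn the spare tote from the bench round so that it nests fully down inside its twin in the drawer (not stacked on top of it), let go of it, and push the drawer fully shut again. Do not knock the glass shelf, and leave the other things on the bench where they stand.

Things in the scene. Friction and masses are not known exactly. Their poses are not given: they have to be found in the camera images.
- drawer (a joint): how far the drawer is out, m: 0 shut, 0.22 at its stop; it slides along the unit's own -x (toward the robot). Friction slides, 2 to 4 N; it stays where left. Needs to be about 0.2 out for an upright tool over the tote inside to clear the shelf. Stacked totes are too tall to go back in; nested ones pass with 12 mm to spare.
- pull (a point): grip point of the drawer handle, an upright solid block sticking out 35 mm (x) from the drawer front, 16 mm wide (y), 34 mm tall (z). The point is on its centre plane, 22 mm out from the front, half-way up. Axes as the unit: x into the unit, y left, z up. The drawer front is 212 mm wide, its top edge 24 mm above this point.
- unit_front (a point): middle of the top front edge of the fixed drawer unit, which is 240 mm wide (y), 240 deep (x), 130 tall; x points into the unit, away from the robot. Its one drawer has a floor 14 mm above the bench, is 182 mm wide inside, sides reaching 62 mm above the bench.
- shelf: fixed glass shelf over the unit, axes as the unit; origin: middle of its lower front edge. 260 mm wide (y), 6 thick, running back (+x); small things stand fast at its back (75 mm tall). With the drawer shut the edge is 133 mm above the handle's point and 12 mm nearer the robot: an upright gripper meets it, so tilt the tool 25 to 50 degrees, its body leaning back to the robot.
- tote_mid (a point): centre, half-way up, of the spare grey stack-nest tote: open box 113 mm long (x), 67 wide (y), 60 tall, about 0.13 to 0.25 kg, upright on the bench. Upper tier (28 mm above its underside to the rim) 113 x 67 mm outside, 108 x 62 inside, walls 2.5; grip it there across the 67 mm width. The tier below is narrower (80 x 59 mm, plus feet).
- tote_dip (a point): middle of the spare tote's -x end wall, at rim height. This end's rim has a dip 34 mm wide, 17 deep. Inside the mouth, ledges 12 mm long lie 4 mm under the rim: two in the corners of this end, one in the middle of the other (+x) end. Below, one middle foot is at this end, two corner feet at the +x end.
- base_mid (a point): centre, half-way up, of the twin tote, same shape and axes, empty, loose on the drawer floor, its x roughly along the unit's x. With both x axes the same way the spare one's feet pass the ledges with 1.5 to 2 mm play each side and it nests, shoulder on rim, centre 32 mm above this one. Half a turn off, it stacks 56 mm above.
- base_dip (a point): middle of the twin tote's -x end wall, at rim height, the end with the dip in its rim. Nested, the two dips are at the same end.
- beaker: bystander: empty glass beaker, 72 mm across, 90 mm tall; origin at the centre of its underside
- bottle: bystander: white plastic bottle with a black cap, 76 mm across, 160 mm tall; origin at the centre of its underside
- jar: bystander: amber glass jar, 56 mm across, 85 mm tall; origin at the centre of its underside
- bowl: bystander: white ceramic bowl, 116 mm across, 60 mm tall; origin at the centre of its underside
- slides: bystander: flat box of slides, 100 x 75 x 35 mm; origin at the centre of its underside
- dish: bystander: clear closed petri dish, 90 mm across, 14 mm tall; origin at the centre of its underside
- measure: bystander: glass measuring cylinder on a round foot 60 mm across, 180 mm tall; origin at the centre of its underside
Things that resemble listed ones, but are neither listed nor needed, are in the scene too. Leave any yellow look-alike of the part that bears tote_mid alone.

How it is judged:
By the outcome, as a careful person would: the job done as asked, in the order asked, and still so for the second after the job is handed in, with the robot touching nothing.
It also fails if it takes over 72 s, if anything falls off the work surface, if the arm or the gripper's body presses on something with over 40 N, if the wrist force passes 120 N, or if a joint passes its speed limit or range.

## Robot

A 6-joint arm with a two-finger parallel gripper is mounted at the origin on the work surface. World frame = base frame: x ahead of the robot, y to its left, z up, the work surface at z = 0. Lengths are in m, angles in rad, forces in N, time in s.
With the tool pointing down it reaches from about 0.35 to 0.975 m from the base axis. Payload 4.9 kg.
Tool frame: the origin (TCP) lies at the very end of the fingers, on their centre line; the grasp point (between the pads) lies 19 mm behind it; z points along the fingers, y is the line along which they close (so a half turn about z gives the same grasp; the last joint's range is limited). The gripper opens to 85 mm and grips with 20 to 120 N. Pads are 22 mm wide; open, the fingers measure 114 mm over their backs; the gripper's body (76 mm by 85 mm) begins 54 mm behind the grasp point. The pads swing forward as they close: fully open they stand 13 mm farther back than shut.
Start: joints at [1.107, 0.053, 1.613, -0, 1.476, -0.119], TCP at [0.211, 0.588, 0.231] pointing down, gripper open.
Joint ranges: [-3.01, 3.01], [-1.01, 2.22], [0.06, 2.58], [-1.02, 4.17], [0.09, 2.62], [-3.14, 3.14]. Speed limits (rad/s): [2.57, 2.57, 3.14, 3.14, 3.14, 3.14].

## Interface

Orientations are given as a rotation vector (axis times angle).
In Python, from station import * gives the robot as it stands.
- The arm moves only by the shell command python3 -m crank 'ROWS' [OPENING] [FORCE]. ROWS is JSON, a list of rows, each an object with "offset": the shift along the tool's x, y, z in m, a list of three; "twist": the turn, a rotation vector about the tool's x, y, z in degrees, a list of three. In form: [{"offset": [x, y, z], "twist": [rx, ry, rz]}, ...]. A call has 1 to 20 rows; each row is the pose to reach, as a shift and turn from the pose commanded when the call began, along the tool's axes at that moment; what a row does not reach only later rows make up. A row lasts 1/8 s, in which the tool goes at most 62.5 mm and 10.7 degrees, less where a joint would pass 70% of its speed; a pose out of reach is approached as far as the arm can. A call with a gripper value outside its range is refused whole. OPENING is the opening, from 0 (shut) to 1 (fully open), set as the call begins (- or left out, the last holds). The fingers move at their own pace and stop on an object; FORCE is the grip in N (left out, the last holds). Time passes only in rows, so rows that repeat a pose let the fingers close. It gives the time, the measured TCP pose, the force, the opening and the grip force at its end, in the units of the state.
- get_obs(): the state, without advancing time (a new reading comes with each control period).
- get_image(name): name is "scene" or "top"; returns the picture (384x512x3 uint8, red, green, blue); there is no depth.
- get_calibration(name): a dict with "intrinsics" (3x3 intrinsics, pixels), "k1" (the pictures are not rectified: a ray, as slopes to the right and down, at radius r is drawn at 1 + k1 r^2 times it, then the intrinsics apply), "world_from_camera" (4x4, takes a point from camera to world coordinates). Camera axes: x right, y up, looking along -z (the intrinsics and any distortion apply to the point x, -y, -z); pixel columns grow to the right and rows downward; lengths in m; the calibration is good to about 2 mm. A picture is of the moment at which its call begins. get_calibration takes no time and is no camera call.
- finish_job(): hands the job in; it is judged then, once.
Trained networks look in the newest picture that a camera, given by its name, has taken for a name from the list of things; names that differ only in an ending like _2 or _b are one class to them, and where a whole thing is asked for, a point or a joint stands for the part that bears it (a point fixed in the world has none). Each returns a list of dicts, best first, with "confidence" (0 to 1); they miss things now and then, are a little off and sometimes report something else, mostly with a low value. They report only what shows in the picture. A call takes as long as a camera call. They do not tell look-alikes from the thing itself.
- cut_out(query, camera): "region" (384x512 bool, what is visible of it) and "rect" ([centre column, centre row, width, height] in pixels, round what is visible of it).
The state is a dict: "t": time; "q": joint angles; "dq": joint speeds; "effort": joint torques, N m; "tool_pos": TCP position; "tool_rot": TCP orientation; "contact_force": force on the tool from outside, world axes, zero at the start; "wrist_torque": the same for the moment, N m; "opening": finger opening in m; "grip_force": force on a finger pad.
Only numpy, scipy, OpenCV 4.12 (cv2) and the standard library are available. Lean on these libraries where they do the work, as an engineer would, in place of code of your own. Each camera call takes 0.05 s, during which the arm holds its last target. There are 200 camera calls.

## Working session

There is one attempt and no reset: what is moved stays moved. The work goes in short steps, Python scripts to look and compute and a shell command to move; the robot and the scene stay as the last step left them, time stands still between calls to the robot, and variables do not carry over. Pictures are saved under pics/ and viewed, at most 10 in all, crops included, and the job is handed in when it is done.

```bash
ls; mkdir -p pics; cat > h.py <<'E'
from station import *
import numpy as np, cv2
def cal(c):
    k=get_calibration(c); return np.array(k["intrinsics"]),k["k1"],np.array(k["world_from_camera"])
def proj(c,p):
    K,k1,T=cal(c); p=np.atleast_2d(p); q=(p-T[:3,3])@T[:3,:3]
    s=np.c_[q[:,0]/-q[:,2],-q[:,1]/-q[:,2]]; s=s*(1+k1*(s**2).sum(1,keepdims=True))
    return s@K[:2,:2].T+K[:2,2]
def ray(c,uv):
    K,k1,T=cal(c); d=(np.atleast_2d(uv)-K[:2,2])@np.linalg.inv(K[:2,:2]).T; s=d.copy()
    for _ in range(20): s=d/(1+k1*(s**2).sum(1,keepdims=True))
    return T[:3,3],np.c_[s[:,0],-s[:,1],-np.ones(len(s))]@T[:3,:3].T
def onz(c,uv,z):
    o,d=ray(c,uv); return o+d*((z-o[2])/d[:,2])[:,None]
E
python3 - <<'E'
from h import *
for c in ("scene","top"):
    cv2.imwrite(f"pics/{c}0.png",cv2.cvtColor(get_image(c),cv2.COLOR_RGB2BGR))
    print(c,cal(c)[2].round(3).tolist(),cal(c)[0][0,0],cal(c)[1])
    for n in ("pull","tote_mid","unit_front","shelf","base_mid"):
        for r in cut_out(n,c): print(c,n,round(r["confidence"],2),np.round(r["rect"]).tolist())
E
```

```text
pics
scene [[0.691, -0.686, 0.227, 0.895], [0.723, 0.658, -0.211, -0.265], [-0.004, 0.31, 0.951, 1.447], [0.0, 0.0, 0.0, 1.0]] 417.40104236370763 -0.01294947029808447
scene pull 0.61 [346.0, 138.0, 24.0, 34.0]
scene tote_mid 0.83 [282.0, 190.0, 32.0, 36.0]
scene tote_mid 0.78 [236.0, 140.0, 34.0, 24.0]
scene tote_mid 0.59 [273.0, 109.0, 28.0, 38.0]
scene tote_mid 0.56 [282.0, 148.0, 30.0, 34.0]
scene tote_mid 0.48 [328.0, 173.0, 26.0, 31.0]
scene unit_front 0.94 [271.0, 268.0, 126.0, 125.0]
scene shelf 0.75 [272.0, 266.0, 127.0, 126.0]
top [[-0.009, 0.988, -0.155, 0.369], [-1.0, -0.008, 0.002, 0.045], [0.001, 0.155, 0.988, 1.41], [0.0, 0.0, 0.0, 1.0]] 447.5701122183372 0.0019266965843239255
top pull 0.84 [291.0, 151.0, 74.0, 19.0]
top tote_mid 0.91 [148.0, 256.0, 43.0, 28.0]
top tote_mid 0.76 [218.0, 174.0, 32.0, 38.0]
top tote_mid 0.72 [182.0, 212.0, 21.0, 40.0]
top tote_mid 0.72 [213.0, 256.0, 43.0, 34.0]
top unit_front 0.79 [298.0, 105.0, 102.0, 116.0]
top shelf 0.78 [299.0, 98.0, 101.0, 98.0]
```

View pics/scene0.png

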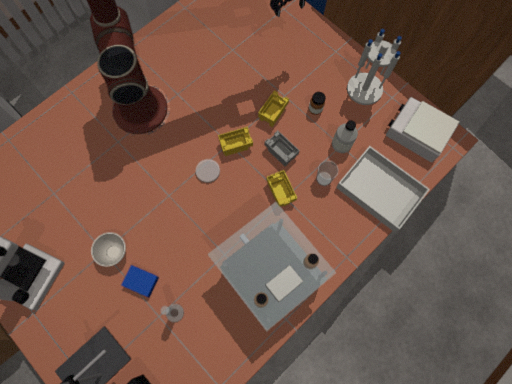

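View pics/top0.png

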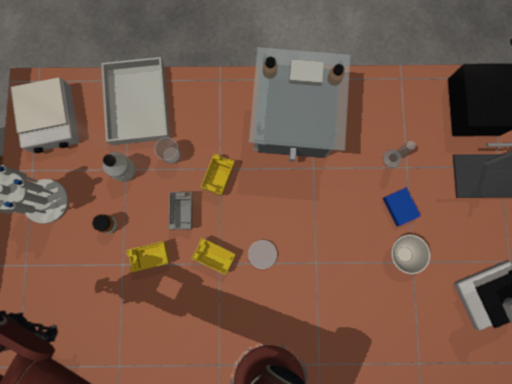

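The arm starts upper-left in the top view. Grey tote is at top (181,212) and scene (282,148), with three yellow look-alikes around it. The unit with the shelf is at top (300,100), with the handle near (293,154). I'll zoom in on the details.

```bash
python3 - <<'E'
from h import *
t=cv2.imread("pics/top0.png");s=cv2.imread("pics/scene0.png")
def cr(i,x,y,w,h): return cv2.resize(i[y:y+h,x:x+w],(400,300),interpolation=cv2.INTER_CUBIC)
a=np.vstack([np.hstack([cr(t,245,100,120,90),cr(t,150,185,60,45)]),np.hstack([cr(s,200,195,120,90),cr(s,252,127,60,45)])])
cv2.imwrite("pics/zoom.png",a)
E
```

```text
(no output)
```

View pics/zoom.png

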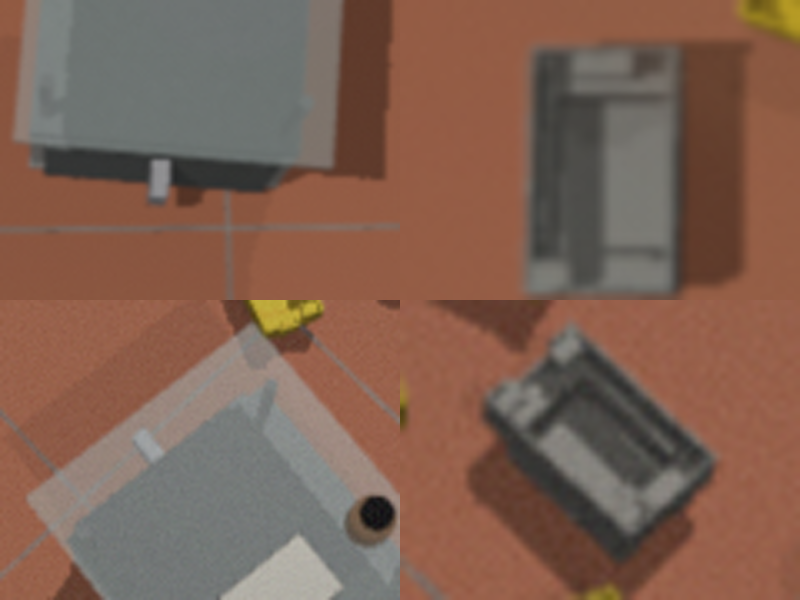

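```bash
python3 - <<'E'
from h import *
# tote rim
z=np.array([[530,47],[680,47],[680,293],[525,293]],float)
P=onz("top",np.c_[150+(z[:,0]-400)/6.667,185+z[:,1]/6.667],.06); print("tote rim",P.round(3).tolist(),P.mean(0).round(4))
z=np.array([[571,326],[485,400],[623,557],[713,460]],float)
P=onz("scene",np.c_[252+(z[:,0]-400)/6.667,127+(z[:,1]-300)/6.667],.06); print("tote scene",P.round(3).tolist(),P.mean(0).round(4))
def tri(a,b):
    o1,d1=ray("top",a);o2,d2=ray("scene",b);A=np.c_[d1[0],-d2[0]];s=np.linalg.lstsq(A,o2-o1,rcond=None)[0]
    p,q=o1+s[0]*d1[0],o2+s[1]*d2[0];return ((p+q)/2).round(4),np.linalg.norm(p-q).round(4)
f=lambda x,y:(245+x/3.333,100+y/3.333); g=lambda x,y:(200+x/3.333,195+(y-300)/3.333)
print("handle end top mid",tri(f(159,196),g(143,434)))
print("shelf L",tri(f(14,140),g(252,324)),"shelf R",tri(f(332,167),g(28,496)))
for z in (.06,.08,.1): print(z,onz("top",f(159,196),z).round(3),onz("top",np.array([f(44,177),f(272,190)]),z).round(3).tolist())
o=get_obs();print(o["tool_pos"],o["tool_rot"],o["t"])
E
```

```text
tote rim [[0.569, 0.297, 0.06], [0.568, 0.228, 0.06], [0.456, 0.227, 0.06], [0.456, 0.297, 0.06]] [0.5122 0.262  0.06  ]
tote scene [[0.462, 0.298, 0.06], [0.461, 0.232, 0.06], [0.579, 0.221, 0.06], [0.573, 0.297, 0.06]] [0.5188 0.2619 0.06  ]
handle end top mid (array([ 0.6623, -0.0737,  0.1   ]), np.float64(0.0086))
shelf L (array([0.6801, 0.0531, 0.2278]), np.float64(0.0033)) shelf R (array([ 0.6554, -0.2031,  0.2308]), np.float64(0.0065))
0.06 [[ 0.669 -0.081  0.06 ]] [[0.688, 0.025, 0.06], [0.674, -0.186, 0.06]]
0.08 [[ 0.664 -0.079  0.08 ]] [[0.683, 0.025, 0.08], [0.669, -0.182, 0.08]]
0.1 [[ 0.66  -0.077  0.1  ]] [[0.678, 0.026, 0.1], [0.665, -0.179, 0.1]]
[0.21124376 0.5882039  0.23131634] [5.38903447e-01 3.09501745e+00 1.22804417e-05] 0.6
```

```bash
cat >> h.py <<'E'
from scipy.spatial.transform import Rotation as Ro
def Rt(psi,t):
    p,t=np.radians([psi,t]); z=np.array([np.sin(t)*np.cos(p),np.sin(t)*np.sin(p),-np.cos(t)]); y=np.array([-np.sin(p),np.cos(p),0])
    return np.c_[np.cross(y,z),y,z]
def go(P,R,o=None,pose=None):
    o=o or get_obs(); p0,R0=(o["tool_pos"],Ro.from_rotvec(o["tool_rot"]).as_matrix()) if pose is None else pose
    off=R0.T@(np.array(P)-p0); tw=Ro.from_matrix(R0.T@R).as_rotvec(degrees=True)
    print("offset",(off).round(4).tolist(),"twist",tw.round(1).tolist(),"rows",round(max(np.linalg.norm(off)/.0625,np.linalg.norm(tw)/10.7),1))
E
python3 - <<'E'
from h import *
R=Rt(-5.5,40); u=np.array([.995,-.096,0]); pull=np.array([.672,-.075,.093])
T=pull-.1*u+.019*R[:,2]; print(T)
go(T+[0,0,.14],R); go(T,R)
E
```

```text
[ 0.58465674 -0.06657056  0.07844516]
offset [-0.5727, -0.49, 0.0129] twist [-5.0, -39.8, -13.7] rows 12.1
offset [-0.5727, -0.49, 0.1529] twist [-5.0, -39.8, -13.7] rows 12.3
```

```bash
python3 -m crank '[{"offset":[-0.29,-0.245,-0.02],"twist":[-2.5,-20,-7]},{"offset":[-0.29,-0.245,-0.02],"twist":[-2.5,-20,-7]},{"offset":[-0.29,-0.245,-0.02],"twist":[-2.5,-20,-7]},{"offset":[-0.29,-0.245,-0.02],"twist":[-2.5,-20,-7]},{"offset":[-0.29,-0.245,-0.02],"twist":[-2.5,-20,-7]},{"offset":[-0.573,-0.49,0.013],"twist":[-5,-39.8,-13.7]},{"offset":[-0.573,-0.49,0.013],"twist":[-5,-39.8,-13.7]},{"offset":[-0.573,-0.49,0.013],"twist":[-5,-39.8,-13.7]},{"offset":[-0.573,-0.49,0.013],"twist":[-5,-39.8,-13.7]},{"offset":[-0.573,-0.49,0.013],"twist":[-5,-39.8,-13.7]},{"offset":[-0.573,-0.49,0.013],"twist":[-5,-39.8,-13.7]},{"offset":[-0.573,-0.49,0.013],"twist":[-5,-39.8,-13.7]},{"offset":[-0.573,-0.49,0.153],"twist":[-5,-39.8,-13.7]},{"offset":[-0.573,-0.49,0.153],"twist":[-5,-39.8,-13.7]},{"offset":[-0.573,-0.49,0.153],"twist":[-5,-39.8,-13.7]},{"offset":[-0.573,-0.49,0.153],"twist":[-5,-39.8,-13.7]}]' 1 60
python3 - <<'E'
from h import *
t=cv2.cvtColor(get_image("top"),cv2.COLOR_RGB2BGR);s=cv2.cvtColor(get_image("scene"),cv2.COLOR_RGB2BGR)
def cr(i,x,y,w,h): return cv2.resize(i[y:y+h,x:x+w],(400,300),interpolation=cv2.INTER_CUBIC)
cv2.imwrite("pics/pre.png",np.hstack([cr(t,245,120,100,75),cr(s,190,190,100,75)]))
R=Rt(-5.5,40); u=np.array([.995,-.096,0]); pull=np.array([.672,-.075,.093])
go(pull-.1*u+.019*R[:,2],R)
go(pull-.004*u+.019*R[:,2],R)
E
```

```text
t: 2.6
tool_pos: [0.585, -0.0665, 0.0783]
tool_rot: [0.117, 2.442, -0.042]
contact_force: [-0.3, 0.2, 0.9]
opening: 0.0849
grip_force: 0.0
offset [0.0043, 0.0002, 0.0012] twist [-0.0, 0.3, 0.1] rows 0.1
offset [-0.0689, 0.0001, 0.0633] twist [-0.0, 0.3, 0.1] rows 1.5
```

View pics/pre.png

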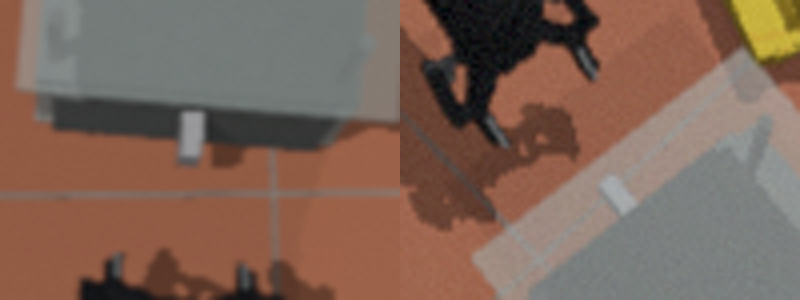

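The handle shows at zoom (190,135) in the left half. The fingers at (115,265) and (247,275) will centre on it after the slanted advance.

```bash
python3 -m crank '[{"offset":[-0.035,0,0.029],"twist":[0,0,0]},{"offset":[-0.069,0,0.058],"twist":[0,0,0]},{"offset":[-0.069,0,0.058],"twist":[0,0,0]}]'
python3 -m crank '[{"offset":[0,0,0],"twist":[0,0,0]},{"offset":[0,0,0],"twist":[0,0,0]},{"offset":[0,0,0],"twist":[0,0,0]},{"offset":[0,0,0],"twist":[0,0,0]},{"offset":[0,0,0],"twist":[0,0,0]},{"offset":[0,0,0],"twist":[0,0,0]}]' 0 60
```

```text
t: 3.08
tool_pos: [0.6796, -0.0759, 0.0836]
tool_rot: [0.115, 2.433, -0.044]
contact_force: [0.1, 0.5, 0.4]
opening: 0.0856
grip_force: 0.0
t: 3.82
tool_pos: [0.6747, -0.0758, 0.0787]
tool_rot: [0.117, 2.44, -0.043]
contact_force: [-2.2, -4.6, 2.9]
opening: 0.015
grip_force: 60.0
```

```bash
python3 -m crank '[{"offset":[0.03,0,-0.025],"twist":[0,0,0]},{"offset":[0.06,0,-0.05],"twist":[0,0,0]},{"offset":[0.09,0,-0.0755],"twist":[0,0,0]},{"offset":[0.12,0,-0.1005],"twist":[0,0,0]},{"offset":[0.145,0,-0.1215],"twist":[0,0,0]},{"offset":[0.162,0,-0.136],"twist":[0,0,0]},{"offset":[0.162,0,-0.136],"twist":[0,0,0]},{"offset":[0.162,0,-0.136],"twist":[0,0,0]}]'
python3 -m crank '[{"offset":[0,0,0],"twist":[0,0,0]},{"offset":[0,0,0],"twist":[0,0,0]},{"offset":[0,0,0],"twist":[0,0,0]},{"offset":[0,0,0],"twist":[0,0,0]},{"offset":[0.046,0,-0.038],"twist":[0,0,0]},{"offset":[0.046,0,-0.038],"twist":[0,0,0]},{"offset":[-0.082,0,-0.192],"twist":[0,0,0]},{"offset":[-0.082,0,-0.192],"twist":[0,0,0]},{"offset":[-0.082,0,-0.192],"twist":[0,0,0]},{"offset":[-0.082,0,-0.192],"twist":[0,0,0]}]' 1
```

```text
t: 4.82
tool_pos: [0.4642, -0.0559, 0.0789]
tool_rot: [0.116, 2.439, -0.046]
contact_force: [-2.3, -6.1, 0.7]
opening: 0.0146
grip_force: 69.2
t: 6.08
tool_pos: [0.4381, -0.0543, 0.281]
tool_rot: [0.116, 2.459, -0.041]
contact_force: [-0.3, -0.7, 0.1]
opening: 0.0855
grip_force: 0.0
```

```bash
python3 - <<'E'
from h import *
get_image("top")
go([.515,.262,.2],Rt(0,0))
E
```

```text
offset [0.0126, 0.3219, 0.0911] twist [-1.8, 38.7, -5.2] rows 5.4
```

```bash
python3 -m crank '[{"offset":[0.0126,0.322,0.091],"twist":[-1.8,38.7,-5.2]},{"offset":[0.0126,0.322,0.091],"twist":[-1.8,38.7,-5.2]},{"offset":[0.0126,0.322,0.091],"twist":[-1.8,38.7,-5.2]},{"offset":[0.0126,0.322,0.091],"twist":[-1.8,38.7,-5.2]},{"offset":[0.0126,0.322,0.091],"twist":[-1.8,38.7,-5.2]},{"offset":[0.0126,0.322,0.091],"twist":[-1.8,38.7,-5.2]},{"offset":[0.0126,0.322,0.091],"twist":[-1.8,38.7,-5.2]},{"offset":[0.0126,0.322,0.091],"twist":[-1.8,38.7,-5.2]}]'
python3 - <<'E'
from h import *
t=cv2.cvtColor(get_image("top"),cv2.COLOR_RGB2BGR);s=cv2.cvtColor(get_image("scene"),cv2.COLOR_RGB2BGR)
cv2.imwrite("pics/top1.png",t);cv2.imwrite("pics/scene1.png",s)
def cr(i,x,y,w,h,o): return cv2.resize(i[y:y+h,x:x+w],o,interpolation=cv2.INTER_CUBIC)
cv2.imwrite("pics/open.png",np.hstack([cr(t,262,140,64,90,(400,562)),cr(s,160,160,80,112.4.__int__(),(400,562))]))
o=get_obs();print(o["tool_pos"],o["q"].round(2) if hasattr(o["q"],"round") else o["q"])
go([.515,.262,.2],Rt(0,0))
E
```

```text
t: 7.12
tool_pos: [0.5142, 0.261, 0.1996]
tool_rot: [-0.001, -3.141, 0.001]
contact_force: [0.3, -0.3, 0.6]
opening: 0.085
grip_force: 0.0
[0.51491729 0.260762   0.20091785] [ 0.34 -0.04  1.76 -0.    1.42 -1.23]
offset [-0.0001, 0.0012, 0.0009] twist [0.0, 0.1, -0.1] rows 0.0
```

View pics/open.png

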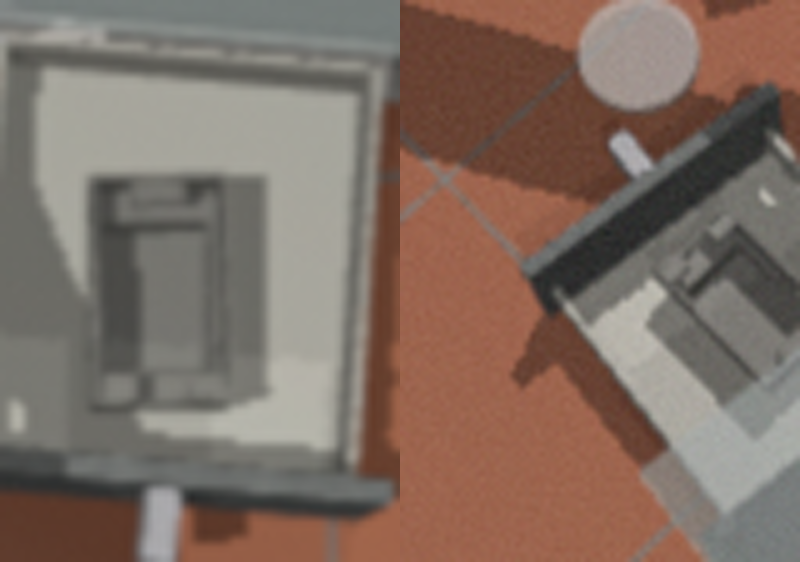

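Both totes show the middle ledge at the far end and the corner ledges with the dip at the near (−x) end. That holds in both views, so only a small yaw is needed. I'll fit wireframes to the rims.

```bash
cat > fit.py <<'E'
from h import *
def rim(p,z,L=.113,W=.067):
    c,s=np.cos(p[2]),np.sin(p[2]); q=np.array([[-L,W],[L,W],[L,-W],[-L,-W]])/2
    return np.c_[q@np.array([[c,s],[-s,c]])+p[:2],np.full(4,z)]
def panel(img,c,p,z,w=44,k=9):
    u0,v0=(proj(c,np.r_[p[:2],z])[0]-[w/2,w*.375]).astype(int); h=int(w*.75)
    im=cv2.resize(img[v0:v0+h,u0:u0+w],(400,300),interpolation=cv2.INTER_CUBIC); f=400/w
    for L,W,col in ((.113,.067,(0,0,255)),(.108,.062,(0,255,0))):
        q=(proj(c,rim(p,z,L,W))-[u0,v0]+.5)*f
        cv2.polylines(im,[q.round().astype(int)],True,col,1)
    return im
E
python3 - <<'E'
from fit import *
f=lambda a:np.array([[262+x/6.25,140+y/6.244] for x,y in a])-.5
P=onz("top",f([(90,177),(222,177),(230,405),(95,408)]),.074);print(P.round(3).tolist())
p=np.r_[P.mean(0)[:2],0.0]; e=P[1]-P[2]+P[0]-P[3]; p[2]=np.arctan2(e[1],e[0]); print("base",p)
s=np.array([.514,.262,0])
I=[cv2.imread(f"pics/{n}.png") for n in ("top0","scene0","top1","scene1")]
cv2.imwrite("pics/fit1.png",np.vstack([np.hstack([panel(I[0],"top",s,.06),panel(I[1],"scene",s,.06)]),np.hstack([panel(I[2],"top",p,.074),panel(I[3],"scene",p,.074)])]))
E
```

```text
[[0.638, -0.028, 0.074], [0.638, -0.092, 0.074], [0.526, -0.093, 0.074], [0.525, -0.029, 0.074]]
base [ 0.5815949  -0.06058592  0.0075665 ]
```

View pics/fit1.png

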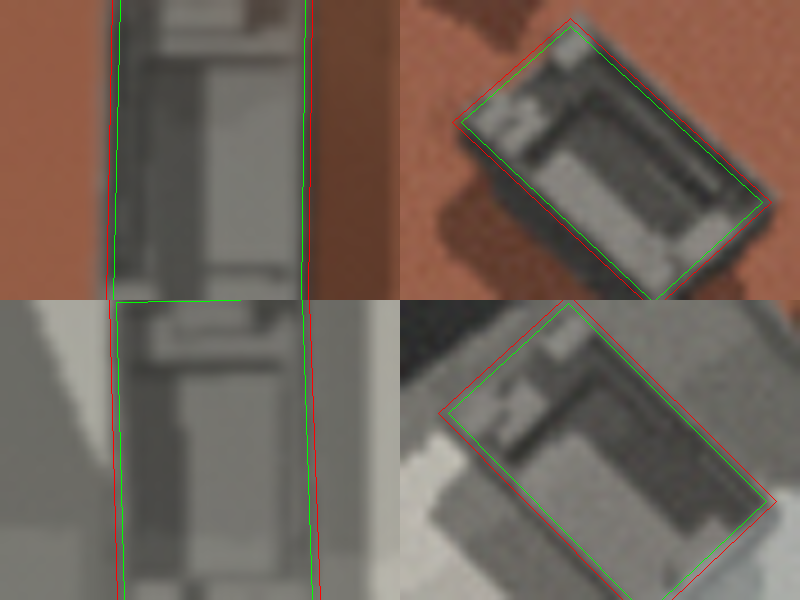

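The rim outlines fit to about 1–2 mm in both cameras. The base tote is at (0.582,−0.061) with yaw +0.4°. Grasping the spare.

```bash
python3 -m crank '[{"offset":[0,0.001,0.06],"twist":[0,0,0]},{"offset":[0,0.001,0.12],"twist":[0,0,0]},{"offset":[0,0.001,0.16],"twist":[0,0,0]},{"offset":[0,0.001,0.174],"twist":[0,0,0]},{"offset":[0,0.001,0.174],"twist":[0,0,0]}]'
python3 -m crank '[{"offset":[0,0,0],"twist":[0,0,0]},{"offset":[0,0,0],"twist":[0,0,0]},{"offset":[0,0,0],"twist":[0,0,0]},{"offset":[0,0,0],"twist":[0,0,0]}]' 0 50
python3 -m crank '[{"offset":[0,0,-0.05],"twist":[0,0,0]},{"offset":[0,0,-0.11],"twist":[0,0,0]},{"offset":[0,0,-0.16],"twist":[0,0,0]},{"offset":[0,0,-0.16],"twist":[0,0,0]}]'
python3 - <<'E'
from h import *
get_image("top")
# spare held: same offset to TCP as at grasp
go([.582,-.0606,.186],Rt(0.4,0))
E
```

```text
t: 7.85
tool_pos: [0.5158, 0.2625, 0.0274]
tool_rot: [0.002, 3.14, 0.001]
contact_force: [-0.2, 0.1, -0.3]
opening: 0.0852
grip_force: 0.0
t: 8.35
tool_pos: [0.518, 0.2638, 0.0304]
tool_rot: [0.001, 3.134, 0.004]
contact_force: [-0.2, -1.0, 6.8]
opening: 0.0664
grip_force: 58.4
t: 8.85
tool_pos: [0.5185, 0.2642, 0.1943]
tool_rot: [0.0, 3.128, 0.007]
contact_force: [0.3, 0.2, -2.7]
opening: 0.0661
grip_force: 57.5
offset [-0.0653, -0.3241, 0.0042] twist [0.1, 0.4, -0.4] rows 5.3
```

```bash
python3 -m crank '[{"offset":[-0.01,-0.05,0.0],"twist":[0,0,-0.4]},{"offset":[-0.022,-0.11,0.0],"twist":[0,0,-0.4]},{"offset":[-0.034,-0.17,0.0],"twist":[0,0,-0.4]},{"offset":[-0.046,-0.23,0.0],"twist":[0,0,-0.4]},{"offset":[-0.057,-0.28,0.0],"twist":[0,0,-0.4]},{"offset":[-0.066,-0.324,0.0],"twist":[0,0,-0.4]},{"offset":[-0.066,-0.324,0.0],"twist":[0,0,-0.4]},{"offset":[-0.066,-0.324,0.035],"twist":[0,0,-0.4]},{"offset":[-0.066,-0.324,0.035],"twist":[0,0,-0.4]},{"offset":[-0.066,-0.324,0.035],"twist":[0,0,-0.4]}]'
python3 - <<'E'
from fit import *
t=cv2.cvtColor(get_image("top"),cv2.COLOR_RGB2BGR);s=cv2.cvtColor(get_image("scene"),cv2.COLOR_RGB2BGR)
o=get_obs(); print(o["tool_pos"],o["tool_rot"])
cv2.imwrite("pics/top2.png",t);cv2.imwrite("pics/scene2.png",s)
p=np.r_[o["tool_pos"][:2],.0075]; z=o["tool_pos"][2]+.032
b=np.array([.5816,-.0606,.0075]); 
I=cv2.imread("pics/top1.png"); J=cv2.imread("pics/scene1.png")
cv2.imwrite("pics/hold.png",np.vstack([np.hstack([panel(t,"top",p,z,60),panel(s,"scene",p,z,60)]),np.hstack([panel(I,"top",b,.074,60),panel(J,"scene",b,.074,60)])]))
E
```

```text
t: 10.15
tool_pos: [0.5809, -0.0602, 0.1519]
tool_rot: [-0.012, 3.141, 0.001]
contact_force: [0.2, 0.6, -1.0]
opening: 0.0663
grip_force: 57.4
[ 0.58190569 -0.06060122  0.15338922] [-1.16404031e-02  3.13772893e+00  2.79503315e-04]
```

View pics/hold.png

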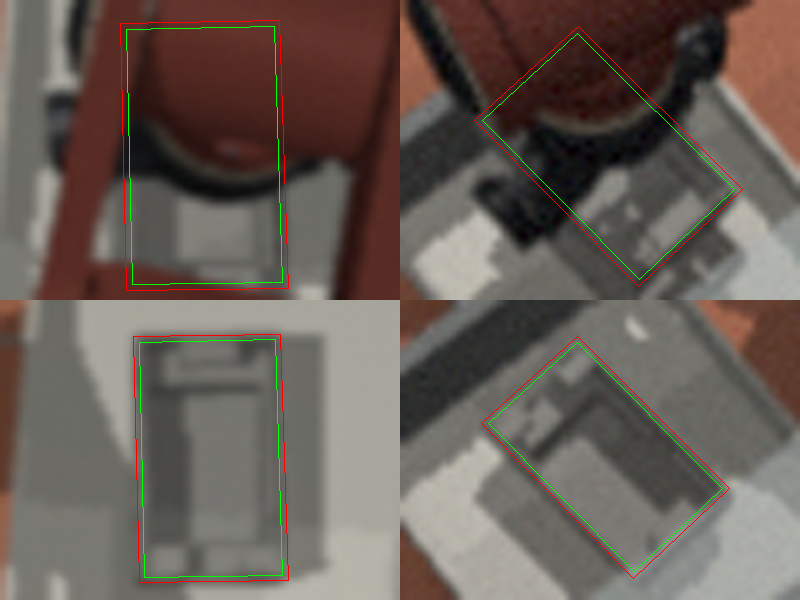

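```bash
python3 -m crank '[{"offset":[0.001,0,0.03],"twist":[0,0,0]},{"offset":[0.001,0,0.042],"twist":[0,0,0]},{"offset":[0.001,0,0.042],"twist":[0,0,0]}]'
python3 -m crank '[{"offset":[0,0,0.005],"twist":[0,0,0]},{"offset":[0,0,0.01],"twist":[0,0,0]},{"offset":[0,0,0.014],"twist":[0,0,0]},{"offset":[0,0,0.014],"twist":[0,0,0]}]'
```

```text
t: 10.62
tool_pos: [0.5798, -0.0608, 0.1095]
tool_rot: [-0.011, 3.141, 0.001]
contact_force: [-0.2, 0.2, -1.5]
opening: 0.0662
grip_force: 57.5
t: 11.12
tool_pos: [0.5822, -0.0612, 0.0992]
tool_rot: [-0.01, 3.136, 0.0]
contact_force: [-1.0, 0.7, 7.9]
opening: 0.0659
grip_force: 58.9
```

```bash

python3 -m crank '[{"offset":[0,0,-0.006],"twist":[0,0,0]},{"offset":[0,0.002,-0.006],"twist":[0,0,0]},{"offset":[0,0.002,0.003],"twist":[0,0,0]},{"offset":[0,0.002,0.003],"twist":[0,0,0]}]'
python3 -m crank '[{"offset":[0,0,-0.009],"twist":[0,0,0]},{"offset":[0,-0.004,-0.009],"twist":[0,0,0]},{"offset":[0,-0.004,0],"twist":[0,0,0]},{"offset":[0,-0.004,0],"twist":[0,0,0]}]'
```

```text
t: 11.62
tool_pos: [0.5832, -0.0591, 0.0957]
tool_rot: [-0.01, 3.133, 0.0]
contact_force: [2.4, 1.3, 7.4]
opening: 0.0661
grip_force: 59.6
t: 12.12
tool_pos: [0.582, -0.0631, 0.0941]
tool_rot: [-0.009, 3.136, 0.001]
contact_force: [3.0, 0.7, 5.3]
opening: 0.0661
grip_force: 59.7
```

```bash

python3 -m crank '[{"offset":[0,0,-0.006],"twist":[0,0,0]},{"offset":[-0.003,0.001,-0.006],"twist":[0,0,0]},{"offset":[-0.003,0.001,0.004],"twist":[0,0,0]},{"offset":[-0.003,0.001,0.004],"twist":[0,0,0]}]'
python3 -m crank '[{"offset":[0,0,-0.009],"twist":[0,0,0]},{"offset":[-0.001,0.001,-0.009],"twist":[0,0,0]},{"offset":[-0.001,0.001,0.002],"twist":[0,0,0]},{"offset":[-0.001,0.001,0.002],"twist":[0,0,0]}]'
python3 - <<'E'
from fit import *
t=cv2.cvtColor(get_image("top"),cv2.COLOR_RGB2BGR);s=cv2.cvtColor(get_image("scene"),cv2.COLOR_RGB2BGR)
o=get_obs(); print(o["contact_force"],o["wrist_torque"])
cv2.imwrite("pics/top3.png",t);cv2.imwrite("pics/scene3.png",s)
f=lambda i,c:(lambda q:cv2.resize(i[q[1]-22:q[1]+23,q[0]-30:q[0]+30],(800,600)[:2] if 0 else (400,300),interpolation=cv2.INTER_CUBIC))(proj(c,[.57,-.06,.1])[0].astype(int))
cv2.imwrite("pics/ins.png",np.hstack([f(t,"top"),f(s,"scene")]))
E
```

```text
t: 12.62
tool_pos: [0.5854, -0.0623, 0.0905]
tool_rot: [-0.01, 3.135, -0.0]
contact_force: [2.4, 1.4, 3.6]
opening: 0.0663
grip_force: 60.8
t: 13.12
tool_pos: [0.5864, -0.0612, 0.0884]
tool_rot: [-0.01, 3.135, 0.0]
contact_force: [3.2, 0.8, 5.5]
opening: 0.0662
grip_force: 61.5
[2.76591914 0.14641019 4.85854087] [ 0.13447121 -0.23036173 -0.01194235]
```

View pics/ins.png

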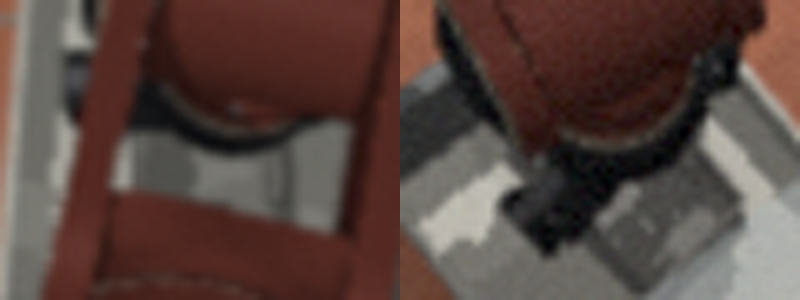

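The picture shows the spare tote sitting down within the base. z has passed the stacked height (0.098) at only about 5 N, so it is going in. Continuing down.

```bash

python3 -m crank '[{"offset":[-0.001,0,0.002],"twist":[0,0,0]},{"offset":[-0.001,0,0.005],"twist":[0,0,0]},{"offset":[-0.001,0,0.005],"twist":[0,0,0]}]'
python3 -m crank '[{"offset":[-0.001,0,0.002],"twist":[0,0,0]},{"offset":[-0.001,0,0.005],"twist":[0,0,0]},{"offset":[-0.001,0,0.005],"twist":[0,0,0]}]'
```

```text
t: 13.6
tool_pos: [0.5887, -0.0612, 0.0869]
tool_rot: [-0.01, 3.133, -0.0]
contact_force: [-0.8, 1.7, 18.5]
opening: 0.0662
grip_force: 63.6
t: 13.98
tool_pos: [0.5932, -0.0616, 0.0866]
tool_rot: [-0.01, 3.125, -0.002]
contact_force: [-0.9, 3.5, 31.2]
opening: 0.0666
grip_force: 65.3
```

It stops hard at 0.087, which is between stacked and nested, so it is jammed. I'll back out and look at both totes.

```bash

python3 -m crank '[{"offset":[0,0,-0.01],"twist":[0,0,0]},{"offset":[0,0,-0.03],"twist":[0,0,0]},{"offset":[0,0,-0.08],"twist":[0,0,0]},{"offset":[0,0,-0.13],"twist":[0,0,0]},{"offset":[0,0.05,-0.13],"twist":[0,0,0]},{"offset":[0,0.11,-0.13],"twist":[0,0,0]},{"offset":[0,0.17,-0.13],"twist":[0,0,0]},{"offset":[0,0.21,-0.13],"twist":[0,0,0]},{"offset":[0,0.21,-0.13],"twist":[0,0,0]},{"offset":[0,0.21,-0.13],"twist":[0,0,0]}]'
python3 - <<'E'
from fit import *
t=cv2.cvtColor(get_image("top"),cv2.COLOR_RGB2BGR);s=cv2.cvtColor(get_image("scene"),cv2.COLOR_RGB2BGR)
cv2.imwrite("pics/top4.png",t);cv2.imwrite("pics/scene4.png",s)
o=get_obs();print(o["tool_pos"],o["tool_rot"]); p=np.r_[o["tool_pos"][:2],.0075]; z=o["tool_pos"][2]+.032
b=np.array([.5816,-.0606,.0075])
cv2.imwrite("pics/look.png",np.vstack([np.hstack([panel(t,"top",p,z,60),panel(s,"scene",p,z,60)]),np.hstack([panel(t,"top",b,.074,60),panel(s,"scene",b,.074,60)])]))
E
```

```text
t: 15.22
tool_pos: [0.5842, 0.1485, 0.2063]
tool_rot: [-0.01, 3.141, -0.0]
contact_force: [-0.2, 0.2, -0.5]
opening: 0.0659
grip_force: 61.2
[0.58458653 0.14781652 0.20674726] [-8.25317662e-03  3.14048324e+00  3.84836211e-05]
```

View pics/look.png

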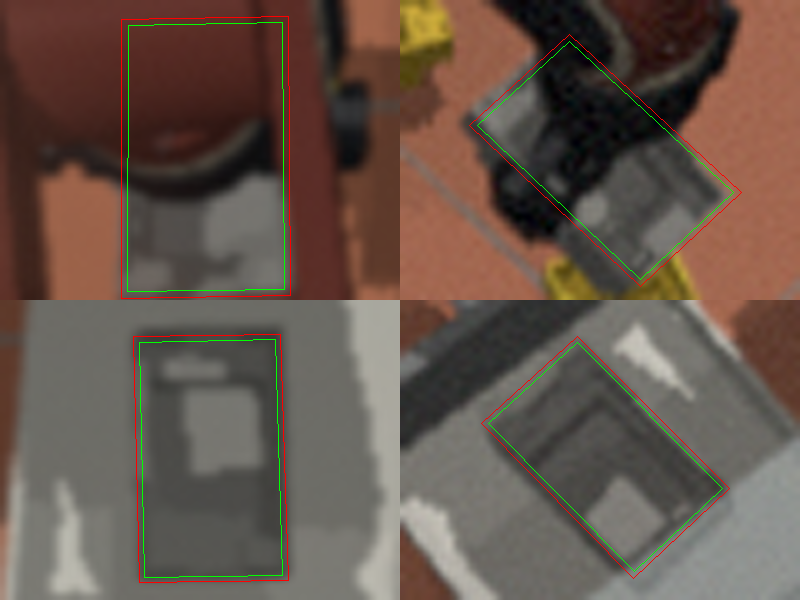

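The base at zoom (210,455) has not moved. The held tote may have pitched in the grip. I'll refine both poses by fitting to image edges.

```bash
cat >> fit.py <<'E'
from scipy.optimize import minimize
def edges(P,n=40): 
    return np.vstack([P[i]+(P[(i+1)%4]-P[i])*np.linspace(.04,.96,n)[:,None] for i in range(4)])
def efit(imgs,p0,z):
    G=[]
    for c,f in imgs:
        g=cv2.cvtColor(cv2.imread(f),cv2.COLOR_BGR2GRAY).astype(np.float32); g=cv2.GaussianBlur(g,(0,0),.7)
        G.append((c,np.minimum(np.hypot(cv2.Sobel(g,5,1,0),cv2.Sobel(g,5,0,1)),120)))
    def cost(v):
        p=[v[0]/1000,v[1]/1000,v[2]/100]; s=0
        for c,g in G:
            uv=proj(c,edges(rim(p,z))).astype(np.float32)
            s-=cv2.remap(g,uv[None,:,0].copy(),uv[None,:,1].copy(),cv2.INTER_LINEAR).mean()
        return s
    best=min((minimize(cost,[p0[0]*1e3+a,p0[1]*1e3+b,p0[2]*100+c],method="Nelder-Mead",options=dict(initial_simplex=None)) for a in(-4,0,4) for b in(-4,0,4) for c in(-2,1)),key=lambda r:r.fun)
    return (best.x/[1,1,100/57.3]).round(2),round(best.fun,1)
E
python3 - <<'E'
from fit import *
s=[.515,.262,0];b=[.582,-.0605,.005]
for n,p,z,t,c in(("spare",s,.06,"top0","scene0"),("base1",b,.074,"top1","scene1"),("base4",b,.074,"top4","scene4")):
    T=("top",f"pics/{t}.png");C=("scene",f"pics/{c}.png")
    print(n,efit([T],p,z),efit([C],p,z),efit([T,C],p,z))
E
```

```text
Traceback (most recent call last):
  File "fit.py", line 26, in efit
    best=min((minimize(cost,[p0[0]*1e3+a,p0[1]*1e3+b,p0[2]*100+c],method="Nelder-Mead",options=dict(initial_simplex=None)) for a in(-4,0,4) for b in(-4,0,4) for c in(-2,1)),key=lambda r:r.fun)
  File "fit.py", line 26, in <genexpr>
    best=min((minimize(cost,[p0[0]*1e3+a,p0[1]*1e3+b,p0[2]*100+c],method="Nelder-Mead",options=dict(initial_simplex=None)) for a in(-4,0,4) for b in(-4,0,4) for c in(-2,1)),key=lambda r:r.fun)
              ~~~~~~~~^^^^^^^^^^^^^^^^^^^^^^^^^^^^^^^^^^^^^^^^^^^^^^^^^^^^^^^^^^^^^^^^^^^^^^^^^^^^^^^^^^^^^^^^^^^^^^^^^^^^
  File "fit.py", line 23, in cost
    uv=proj(c,edges(rim(p,z))).astype(np.float32)
       ~~~~^^^^^^^^^^^^^^^^^^^
  File "h.py", line 6, in proj
    K,k1,T=cal(c); p=np.atleast_2d(p); q=(p-T[:3,3])@T[:3,:3]
           ~~~^^^
  File "h.py", line 4, in cal
    k=get_calibration(c); return np.array(k["intrinsics"]),k["k1"],np.array(k["world_from_camera"])
ValueError: time passes only in moves, steps and waits
```

```bash
sed -i 's/^def cal(c):/import functools\n@functools.lru_cache\ndef cal(c):/; ' h.py
python3 - <<'E'
from fit import *
s=[.515,.262,0];b=[.582,-.0605,.005]
for n,p,z,t,c in(("spare",s,.06,"top0","scene0"),("base1",b,.074,"top1","scene1"),("base4",b,.074,"top4","scene4")):
    T=("top",f"pics/{t}.png");C=("scene",f"pics/{c}.png")
    print(n,efit([T],p,z),efit([C],p,z),efit([T,C],p,z))
o=get_obs();print(o["t"],o["tool_pos"])
E
```

```text
spare (array([515.9 , 263.84,   0.58]), np.float64(-77.4)) (array([524.42, 264.22,  -1.18]), np.float64(-94.9)) (array([515.8 , 263.92,   0.59]), np.float64(-166.3))
base1 (array([580.39, -62.71,   0.93]), np.float64(-81.7)) (array([568.9 , -62.04,   0.92]), np.float64(-84.2)) (array([580.12, -61.97,   0.92]), np.float64(-145.1))
base4 (array([583.8 , -60.91,  -0.85]), np.float64(-85.5)) (array([570.9 , -64.44,  -0.91]), np.float64(-97.5)) (array([583.69, -63.28,  -0.82]), np.float64(-164.1))
15.325 [0.58458653 0.14781652 0.20674726]
```

Base now fits at (0.5837,−0.0622) with yaw −0.85°. I'll set the spare down flat at its old spot and regrip it harder to clear any pitch or slip.

```bash

python3 -m crank '[{"offset":[0.035,0.05,0],"twist":[0,0,0.4]},{"offset":[0.069,0.1,0.0],"twist":[0,0,0.4]},{"offset":[0.069,0.1145,0.04],"twist":[0,0,0.4]},{"offset":[0.069,0.1145,0.1],"twist":[0,0,0.4]},{"offset":[0.069,0.1145,0.15],"twist":[0,0,0.4]},{"offset":[0.069,0.1145,0.17],"twist":[0,0,0.4]},{"offset":[0.069,0.1145,0.176],"twist":[0,0,0.4]},{"offset":[0.069,0.1145,0.176],"twist":[0,0,0.4]},{"offset":[0.069,0.1145,0.176],"twist":[0,0,0.4]}]'
python3 -m crank '[{"offset":[0,0,0],"twist":[0,0,0]},{"offset":[0,0,0],"twist":[0,0,0]},{"offset":[0,0,0],"twist":[0,0,0]}]' 1
python3 -m crank '[{"offset":[0,0,0],"twist":[0,0,0]},{"offset":[0,0,0],"twist":[0,0,0]},{"offset":[0,0,0],"twist":[0,0,0]},{"offset":[0,0,0],"twist":[0,0,0]}]' 0 100
```

```text
t: 16.45
tool_pos: [0.517, 0.2622, 0.0381]
tool_rot: [0.003, 3.14, -0.002]
contact_force: [-16.1, -8.0, 29.7]
opening: 0.0661
grip_force: 65.9
t: 16.82
tool_pos: [0.5156, 0.2627, 0.0311]
tool_rot: [0.002, 3.14, 0.001]
contact_force: [-0.3, -0.4, -0.1]
opening: 0.0855
grip_force: 0.0
t: 17.32
tool_pos: [0.5159, 0.2632, 0.0315]
tool_rot: [0.0, 3.138, 0.001]
contact_force: [1.7, 0.7, 3.0]
opening: 0.0651
grip_force: 111.8
```

Contact came 10 mm early, so it was pitched. Since the set-down may have shifted it, I'll release, step back and refit.

```bash

python3 -m crank '[{"offset":[0,0,0],"twist":[0,0,0]},{"offset":[0,0,0],"twist":[0,0,0]},{"offset":[0,0,-0.06],"twist":[0,0,0]},{"offset":[0,0,-0.12],"twist":[0,0,0]},{"offset":[0.05,0,-0.16],"twist":[0,0,0]},{"offset":[0.11,0,-0.17],"twist":[0,0,0]},{"offset":[0.16,0,-0.17],"twist":[0,0,0]},{"offset":[0.16,0,-0.17],"twist":[0,0,0]},{"offset":[0.16,0,-0.17],"twist":[0,0,0]}]' 1
python3 - <<'E'
from fit import *
for n in("top","scene"): cv2.imwrite(f"pics/{n}5.png",cv2.cvtColor(get_image(n),cv2.COLOR_RGB2BGR))
s=[.515,.262,0];b=[.583,-.0615,0]
for n,p,z,t,c in(("spare",s,.06,"top5","scene5"),("base5",b,.074,"top5","scene5")):
    T=("top",f"pics/{t}.png");C=("scene",f"pics/{c}.png")
    print(n,efit([T],p,z),efit([C],p,z),efit([T,C],p,z))
I=[cv2.imread(f"pics/{n}5.png") for n in ("top","scene")]
P=[panel(i,c,p,z,60) for p,z in (([.516,.263,0],.06),([.5837,-.0622,-.0148],.074)) for i,c in zip(I,("top","scene"))]
cv2.imwrite("pics/fit5.png",np.vstack([np.hstack(P[:2]),np.hstack(P[2:])]))
E
```

```text
t: 18.45
tool_pos: [0.3552, 0.2631, 0.2008]
tool_rot: [0.0, 3.139, 0.001]
contact_force: [0.4, -0.0, 0.5]
opening: 0.0851
grip_force: 0.0
spare (array([500.59, 260.67,   0.6 ]), np.float64(-76.8)) (array([498.98, 261.7 ,  -1.17]), np.float64(-98.6)) (array([500.11, 260.71,   0.59]), np.float64(-173.9))
base5 (array([583.69, -60.9 ,  -0.93]), np.float64(-98.5)) (array([573.88, -58.48,  -1.24]), np.float64(-94.4)) (array([571.78, -60.03,  -1.13]), np.float64(-173.3))
```

View pics/fit5.png

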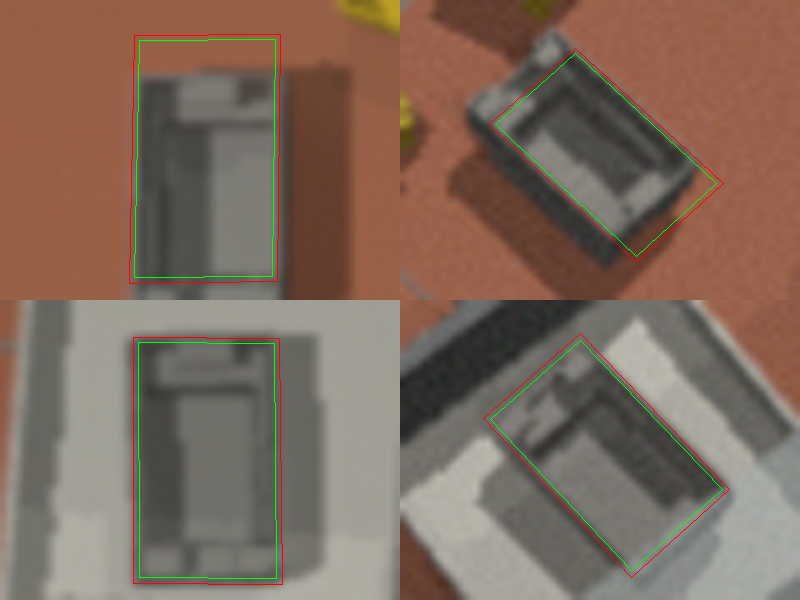

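The spare shifted to x≈0.500, y≈0.261 (top-left panel, about 15 mm toward the robot). The base fit is good at (0.5837,−0.0613), yaw −0.9°. Regrasping centred.

```bash

python3 -m crank '[{"offset":[-0.06,-0.002,0],"twist":[0,0,0]},{"offset":[-0.12,-0.002,0],"twist":[0,0,0]},{"offset":[-0.145,-0.002,0.03],"twist":[0,0,0]},{"offset":[-0.145,-0.002,0.09],"twist":[0,0,0]},{"offset":[-0.145,-0.002,0.15],"twist":[0,0,0]},{"offset":[-0.145,-0.002,0.173],"twist":[0,0,0]},{"offset":[-0.145,-0.002,0.173],"twist":[0,0,0]},{"offset":[-0.145,-0.002,0.173],"twist":[0,0,0]}]'
python3 -m crank '[{"offset":[0,0,0],"twist":[0,0,0]},{"offset":[0,0,0],"twist":[0,0,0]},{"offset":[0,0,0],"twist":[0,0,0]},{"offset":[0,0,0],"twist":[0,0,0]}]' 0 110
python3 -m crank '[{"offset":[0,0,-0.05],"twist":[0,0,0]},{"offset":[0,0,-0.11],"twist":[0,0,0]},{"offset":[0,0,-0.16],"twist":[0,0,0]},{"offset":[0,0,-0.16],"twist":[0,0,0]},{"offset":[0,0,-0.16],"twist":[0,0,0]}]'
python3 - <<'E'
from h import *
get_image("top"); o=get_obs(); print(o["tool_pos"])
go([.5837,-.0613,.125],Rt(-0.9,0))
E
```

```text
t: 19.55
tool_pos: [0.5021, 0.2613, 0.0293]
tool_rot: [0.001, 3.138, 0.002]
contact_force: [0.6, 0.1, 0.5]
opening: 0.0855
grip_force: 0.0
t: 20.05
tool_pos: [0.5027, 0.2619, 0.031]
tool_rot: [0.001, 3.134, 0.004]
contact_force: [0.5, 0.7, 5.2]
opening: 0.065
grip_force: 123.3
t: 20.68
tool_pos: [0.4994, 0.2608, 0.1874]
tool_rot: [0.001, 3.14, 0.0]
contact_force: [0.6, 0.0, -1.3]
opening: 0.0651
grip_force: 122.4
[0.49885995 0.26057794 0.18612883]
offset [-0.085, -0.3218, 0.0612] twist [-0.0, -0.1, 0.9] rows 5.4
```

```bash

python3 -m crank '[{"offset":[-0.014,-0.055,0],"twist":[0,0,0.9]},{"offset":[-0.03,-0.115,0],"twist":[0,0,0.9]},{"offset":[-0.045,-0.175,0],"twist":[0,0,0.9]},{"offset":[-0.06,-0.235,0],"twist":[0,0,0.9]},{"offset":[-0.075,-0.29,0],"twist":[0,0,0.9]},{"offset":[-0.0838,-0.322,0],"twist":[0,0,0.9]},{"offset":[-0.0838,-0.322,0],"twist":[0,0,0.9]},{"offset":[-0.0838,-0.322,0.04],"twist":[0,0,0.9]},{"offset":[-0.0838,-0.322,0.07],"twist":[0,0,0.9]},{"offset":[-0.0838,-0.322,0.08],"twist":[0,0,0.9]},{"offset":[-0.0838,-0.322,0.08],"twist":[0,0,0.9]},{"offset":[-0.0838,-0.322,0.08],"twist":[0,0,0.9]}]'
python3 -m crank '[{"offset":[0,0,0.003],"twist":[0,0,0]},{"offset":[0,0,0.006],"twist":[0,0,0]},{"offset":[0,0,0.008],"twist":[0,0,0]},{"offset":[0,0,0.008],"twist":[0,0,0]}]'
```

```text
t: 22.22
tool_pos: [0.5843, -0.0607, 0.1088]
tool_rot: [0.024, 3.138, 0.0]
contact_force: [0.2, -0.1, -2.5]
opening: 0.0651
grip_force: 122.5
t: 22.72
tool_pos: [0.5842, -0.0612, 0.1008]
tool_rot: [0.025, 3.139, 0.0]
contact_force: [-1.3, -1.2, 2.6]
opening: 0.065
grip_force: 123.3
```

```bash

python3 -m crank '[{"offset":[0,0,0.002],"twist":[0,0,0]},{"offset":[0,0,0.003],"twist":[0,0,0]},{"offset":[0,0,0.003],"twist":[0,0,0]}]'
python3 - <<'E'
from h import *
o=get_obs();print(o["tool_pos"],o["contact_force"],o["wrist_torque"])
E
```

```text
t: 23.1
tool_pos: [0.5854, -0.0613, 0.1004]
tool_rot: [0.025, 3.137, -0.0]
contact_force: [-3.2, -0.3, 12.3]
opening: 0.0652
grip_force: 124.3
[ 0.58539834 -0.0613152   0.10039933] [-3.24633996 -0.32630761 12.32847912] [0.21894692 1.11434383 0.00340918]
```

The moments place the contact at the −x end on the +y side, so the tote needs to shift to −y. Trying 2 mm.

```bash

python3 -m crank '[{"offset":[0,0,-0.006],"twist":[0,0,0]},{"offset":[0,-0.002,-0.006],"twist":[0,0,0]},{"offset":[0,-0.002,-0.002],"twist":[0,0,0]},{"offset":[0,-0.002,0.001],"twist":[0,0,0]},{"offset":[0,-0.002,0.001],"twist":[0,0,0]}]'
python3 - <<'E'
from h import *
o=get_obs();print(o["tool_pos"],o["contact_force"],o["wrist_torque"])
E
```

```text
t: 23.72
tool_pos: [0.5862, -0.0631, 0.1003]
tool_rot: [0.025, 3.135, 0.001]
contact_force: [-2.0, 1.2, 16.8]
opening: 0.0649
grip_force: 125.0
[ 0.58615018 -0.06313385  0.10032177] [-2.00019631  1.20981246 16.84842041] [0.48253456 1.15525089 0.00853071]
```

```bash

python3 -m crank '[{"offset":[0,0,-0.006],"twist":[0,0,0]},{"offset":[0,-0.002,-0.006],"twist":[0,0,0]},{"offset":[0,-0.002,-0.002],"twist":[0,0,0]},{"offset":[0,-0.002,0],"twist":[0,0,0]},{"offset":[0,-0.002,0],"twist":[0,0,0]}]'
python3 - <<'E'
from h import *
o=get_obs();print(o["tool_pos"],o["contact_force"],o["wrist_torque"])
E
```

```text
t: 24.35
tool_pos: [0.5861, -0.0645, 0.1003]
tool_rot: [0.026, 3.135, 0.003]
contact_force: [-1.6, 4.6, 17.8]
opening: 0.0647
grip_force: 125.1
[ 0.58610519 -0.06453984  0.10030609] [-1.60340752  4.59142743 17.80257104] [ 1.00655235  1.13500067 -0.0424286 ]
```

```bash
S(){ python3 -c "
from h import *
o=get_obs();print('   T',np.round(o['wrist_torque'],2))"; }
python3 -m crank '[{"offset":[0,0.001,-0.002],"twist":[0,0,0]},{"offset":[0,0.001,-0.002],"twist":[0,0,0]}]' | sed -n '2p;4p'; S
python3 -m crank '[{"offset":[0,0.001,0],"twist":[0,0,0]},{"offset":[0,0.001,0],"twist":[0,0,0]}]'| sed -n '2p;4p'; S
python3 -m crank '[{"offset":[-0.0015,0,0],"twist":[0,0,0]},{"offset":[-0.0015,0,0],"twist":[0,0,0]}]'| sed -n '2p;4p'; S
python3 -m crank '[{"offset":[-0.0015,0,0],"twist":[0,0,0]},{"offset":[-0.0015,0,0],"twist":[0,0,0]}]'| sed -n '2p;4p'; S
```

```text
tool_pos: [0.5857, -0.0644, 0.1007]
contact_force: [0.8, 0.6, 10.3]
   T [ 0.36  0.42 -0.07]
tool_pos: [0.5857, -0.0642, 0.1007]
contact_force: [0.3, -2.0, 11.3]
   T [-0.09  0.46 -0.  ]
tool_pos: [0.5864, -0.0643, 0.1005]
contact_force: [-1.9, -1.3, 12.4]
   T [-0.07  0.93  0.08]
tool_pos: [0.5879, -0.0644, 0.1005]
contact_force: [-2.4, -2.0, 12.5]
   T [-0.14  0.97 -0.02]
```

No drop yet. I'll numerically recheck the orientation of the two totes by rectifying both mouths and correlating directly and half-turned.

```bash
python3 - <<'E'
from fit import *
def patch(f,c,p,z):
    q=rim(p,z,.113,.067).astype(float); # -x+y,+x+y,+x-y,-x-y
    uv=proj(c,q).astype(np.float32); dst=np.float32([[0,0],[56,0],[56,33],[0,33]])
    return cv2.warpPerspective(cv2.cvtColor(cv2.imread(f),cv2.COLOR_BGR2GRAY),cv2.getPerspectiveTransform(uv,dst),(57,34))
def ncc(a,b): a=a-a.mean();b=b-b.mean();return (a*b).sum()/np.sqrt((a*a).sum()*(b*b).sum())
for c in("top","scene"):
    S=patch(f"pics/{c}5.png",c,[.5000,.2612,.0],.056).astype(float);B=patch(f"pics/{c}1.png",c,[.5805,-.0615,.016],.070).astype(float)
    B5=patch(f"pics/{c}5.png",c,[.5837,-.0613,-.016],.070).astype(float)
    print(c,"same",ncc(S,B).round(2),ncc(S,B5).round(2),"turned",ncc(S[::-1,::-1],B).round(2),ncc(S[::-1,::-1],B5).round(2))
    for n,P in(("spare",S),("base5",B5)):
        print(n,"-x end, by y(+..-):"); 
        for cs in((0,2),(3,6),(7,11),(46,50),(51,54),(55,57)): print(cs,P[1:33,cs[0]:cs[1]].mean(1).reshape(16,2).mean(1).astype(int).tolist())
E
```

```text
top same 0.59 0.59 turned -0.47 -0.48
spare -x end, by y(+..-):
(0, 2) [101, 108, 110, 99, 91, 87, 91, 100, 110, 111, 112, 113, 113, 114, 114, 104]
(3, 6) [102, 116, 123, 118, 98, 79, 81, 100, 123, 125, 125, 125, 125, 125, 123, 107]
(7, 11) [83, 81, 77, 77, 82, 82, 80, 85, 97, 104, 104, 104, 109, 112, 105, 97]
(46, 50) [73, 69, 72, 77, 99, 112, 113, 113, 113, 111, 106, 98, 102, 109, 110, 98]
(51, 54) [77, 69, 70, 78, 101, 116, 120, 121, 121, 118, 104, 80, 73, 76, 88, 95]
(55, 57) [107, 106, 106, 107, 108, 109, 107, 102, 101, 99, 96, 92, 91, 92, 94, 94]
base5 -x end, by y(+..-):
(0, 2) [113, 100, 101, 102, 104, 106, 110, 111, 107, 106, 108, 108, 106, 106, 110, 114]
(3, 6) [108, 110, 119, 120, 116, 100, 91, 108, 118, 118, 116, 112, 115, 117, 113, 105]
(7, 11) [107, 97, 97, 98, 98, 94, 93, 103, 111, 112, 113, 111, 111, 105, 101, 101]
(46, 50) [91, 73, 80, 100, 104, 102, 101, 101, 101, 100, 99, 99, 100, 103, 101, 91]
(51, 54) [86, 70, 77, 95, 102, 106, 107, 106, 107, 107, 103, 83, 75, 90, 97, 91]
(55, 57) [104, 88, 87, 88, 94, 104, 107, 106, 107, 107, 104, 88, 77, 80, 82, 93]
scene same 
[... 373 characters left out ...]
19, 84]
(51, 54) [74, 69, 77, 88, 112, 129, 131, 133, 131, 124, 105, 103, 113, 117, 112, 82]
(55, 57) [81, 72, 70, 75, 76, 76, 78, 79, 74, 72, 72, 68, 65, 70, 68, 57]
base5 -x end, by y(+..-):
(0, 2) [108, 109, 108, 101, 99, 102, 102, 101, 103, 103, 103, 102, 103, 103, 105, 107]
(3, 6) [104, 114, 124, 121, 111, 87, 87, 96, 98, 94, 98, 112, 121, 121, 118, 114]
(7, 11) [100, 91, 97, 97, 90, 76, 76, 86, 114, 123, 122, 114, 109, 105, 104, 101]
(46, 50) [72, 65, 65, 73, 74, 74, 73, 93, 115, 120, 118, 119, 119, 117, 117, 97]
(51, 54) [74, 71, 73, 83, 111, 121, 122, 123, 125, 125, 123, 125, 127, 125, 126, 113]
(55, 57) [116, 121, 124, 127, 134, 137, 139, 140, 140, 140, 136, 131, 131, 132, 138, 133]
```

The orientation is right. The contact at (−45,+20) mm matches the lower-tier corner catching the −x/+y ledge, so it needs to go +x. I'll lift clear, shift, and lower again.

```bash
cat > st.sh <<'E'
python3 -c "
from h import *
o=get_obs();F=o['contact_force'];T=o['wrist_torque'];print(o['t'],np.round(o['tool_pos'],4),'F',np.round(F,1),'r',((-(T[1]+.2*F[0])/F[2])).round(3),((T[0]-.2*F[1])/F[2]).round(3))"
E
python3 -m crank '[{"offset":[0,0,-0.008],"twist":[0,0,0]},{"offset":[-0.001,0.0015,-0.008],"twist":[0,0,0]},{"offset":[-0.001,0.0015,-0.001],"twist":[0,0,0]},{"offset":[-0.001,0.0015,-0.001],"twist":[0,0,0]}]' >/dev/null; sh st.sh
python3 -m crank '[{"offset":[-0.001,0,-0.006],"twist":[0,0,0]},{"offset":[-0.002,0,-0.006],"twist":[0,0,0]},{"offset":[-0.002,0,0.001],"twist":[0,0,0]},{"offset":[-0.002,0,0.001],"twist":[0,0,0]}]' >/dev/null; sh st.sh
```

```text
25.85 [ 0.5889 -0.0617  0.1006] F [-1.1  1.2  8.8] r -0.038 -0.008
26.35 [ 0.5914 -0.0617  0.1005] F [-0.6  0.4 11. ] r -0.049 0.018
```

```bash

python3 -m crank '[{"offset":[0,0,-0.03],"twist":[0,0,0]},{"offset":[0,0,-0.08],"twist":[0,0,0]},{"offset":[0,0.05,-0.1],"twist":[0,0,0]},{"offset":[0,0.11,-0.1],"twist":[0,0,0]},{"offset":[0,0.17,-0.1],"twist":[0,0,0]},{"offset":[0,0.21,-0.1],"twist":[0,0,0]},{"offset":[0,0.21,-0.1],"twist":[0,0,0]},{"offset":[0,0.21,-0.1],"twist":[0,0,0]},{"offset":[0,0.21,-0.1],"twist":[0,0,0]}]'
python3 - <<'E'
from fit import *
for n in("top","scene"): cv2.imwrite(f"pics/{n}6.png",cv2.cvtColor(get_image(n),cv2.COLOR_RGB2BGR))
o=get_obs();print(o["tool_pos"],o["contact_force"],o["wrist_torque"])
b=[.585,-.0615,-.01]; T=("top","pics/top6.png");C=("scene","pics/scene6.png")
print("base",efit([T],b,.074),efit([C],b,.074),efit([T,C],b,.074))
p=[*o["tool_pos"][:2],-.0157]
for d in(.026,.032,.038): print("held",d,efit([C],p,o["tool_pos"][2]+d))
# template shift of base patch between top5 and top6
A,B=[cv2.cvtColor(cv2.imread(f"pics/top{i}.png"),cv2.COLOR_BGR2GRAY).astype(np.float32) for i in(1,5)]
D=cv2.cvtColor(cv2.imread("pics/top6.png"),cv2.COLOR_BGR2GRAY).astype(np.float32)
u,v=proj("top",[.583,-.061,.07])[0].astype(int)
for n,X in(("1",A),("5",B)):
    M=np.eye(2,3,dtype=np.float32); f=lambda I:cv2.Laplacian(cv2.GaussianBlur(I[v-22:v+23,u-15:u+16],(0,0),1),5)
    r,M=cv2.findTransformECC(f(X),f(D),M,cv2.MOTION_EUCLIDEAN); c=M@[15,22,1]-[15,22]; print("ECC vs",n,r,"mm dx,dy",(-c[::-1]*3.0).round(2),"rot",np.degrees(np.arctan2(M[1,0],M[0,0])).round(2))
E
```

```text
t: 27.48
tool_pos: [0.593, 0.1472, 0.1977]
tool_rot: [0.028, 3.14, 0.0]
contact_force: [0.4, 0.5, -1.9]
opening: 0.0648
grip_force: 122.6
[0.59318885 0.14723664 0.19806319] [ 0.13430921 -1.02016688 -1.28709946] [-0.01096569  0.02797392  0.04168216]
base (array([592.88, -63.45,  -1.76]), np.float64(-87.2)) (array([578.53, -64.96,  -1.84]), np.float64(-101.5)) (array([578.48, -63.49,  -1.81]), np.float64(-153.5))
held 0.026 (array([ 5.9596e+02,  1.3361e+02, -3.6000e-01]), np.float64(-86.4))
held 0.032 (array([597.11, 145.97,  -2.1 ]), np.float64(-83.6))
held 0.038 (array([598.54, 143.88,  -2.11]), np.float64(-83.4))Traceback (most recent call last):
  File "<stdin>", line 14, in <module>
cv2.error: OpenCV(4.12.0) /io/opencv/modules/video/src/ecc.cpp:589: error: (-7:Iterations do not converge) The algorithm stopped before its convergence. The correlation is going to be minimized. Images may be uncorrelated or non-overlapped in function 'findTransformECC'
```

```bash
cat > reg.py <<'E'
from fit import *
def patch(f,c,p,z,s=1.0):
    # canonical patch incl. 6 mm margin, 1 mm per px
    uv=proj(c,rim(p,z,.125,.079)).astype(np.float32); dst=np.float32([[0,0],[125,0],[125,79],[0,79]])
    g=cv2.cvtColor(cv2.imread(f),cv2.COLOR_BGR2GRAY).astype(np.float32)
    g=cv2.warpPerspective(g,cv2.getPerspectiveTransform(uv,dst),(126,80),flags=cv2.INTER_CUBIC)
    g=cv2.GaussianBlur(g,(0,0),1.5); return np.hypot(cv2.Sobel(g,5,1,0),cv2.Sobel(g,5,0,1))
def ncc(a,b): a=a-a.mean();b=b-b.mean();return (a*b).sum()/np.sqrt((a*a).sum()*(b*b).sum())
def reg(c,f0,p0,z0,f1,p1,z1):
    A=patch(f0,c,p0,z0)
    best=[]
    for d in np.arange(-10,13,1.):
      for e in np.arange(-4,5,1.):
        for y in(-2,-1,0,1,2): best.append((ncc(A,patch(f1,c,[p1[0]+d/1e3,p1[1]+e/1e3,p1[2]+y/57.3],z1)),d,e,y))
    best.sort(reverse=True); b=best[0]
    r=minimize(lambda v:-ncc(A,patch(f1,c,[p1[0]+v[0]/1e3,p1[1]+v[1]/1e3,p1[2]+v[2]/57.3],z1)),b[1:],method="Nelder-Mead")
    return [round(p1[0]*1e3+r.x[0],1),round(p1[1]*1e3+r.x[1],1),round(p1[2]*57.3+r.x[2],2),round(-r.fun,2)]
E
python3 - <<'E'
from reg import *
b=[.586,-.0615,-.017]
for c in("top","scene"):
    for n,f0,p0,z0 in(("spare0",f"pics/{c}0.png",[.5159,.2630,0],.06),("spare5",f"pics/{c}5.png",[.5003,.2611,0],.06)):
        for k in(1,4,5,6): print(c,n,"-> base",k,reg(c,f0,p0,z0,f"pics/{c}{k}.png",b,.074))
E
```

```text
top spare0 -> base 1 [np.float64(585.2), np.float64(-54.7), np.float64(-7.47), np.float64(0.31)]
top spare0 -> base 4 [np.float64(579.0), np.float64(-64.8), np.float64(-0.0), np.float64(0.27)]
top spare0 -> base 5 [np.float64(588.1), np.float64(-61.5), np.float64(-0.97), np.float64(0.27)]
top spare0 -> base 6 [np.float64(578.0), np.float64(-65.3), np.float64(-2.06), np.float64(0.28)]
top spare5 -> base 1 [np.float64(586.0), np.float64(-53.5), np.float64(-7.74), np.float64(0.32)]
top spare5 -> base 4 [np.float64(577.8), np.float64(-63.5), np.float64(-0.97), np.float64(0.26)]
top spare5 -> base 5 [np.float64(588.8), np.float64(-60.5), np.float64(0.1), np.float64(0.24)]
top spare5 -> base 6 [np.float64(578.0), np.float64(-63.9), np.float64(-3.4), np.float64(0.27)]
scene spare0 -> base 1 [np.float64(583.9), np.float64(-62.4), np.float64(-0.97), np.float64(0.41)]
scene spare0 -> base 4 [np.float64(583.2), np.float64(-65.4), np.float64(4.61), np.float64(0.32)]
scene spare0 -> base 5 [np.float64(586.9), np.float64(-62.4), np.float64(-0.97), np.float64(0.47)]
scene spare0 -> base 6 [np.float64(593.9), np.float64(-66.4), np.float64(2.77), np.float64(0.26)]
scene spare5 -> base 1 [np.float64(584.3), np.float64(-60.9), np.float64(-2.13), np.float64(0.4)]
scene spare5 -> base 4 [np.float64(582.4), np.float64(-64.2), np.float64(5.05), np.float64(0.33)]
scene spare5 -> base 5 [np.float64(587.0), np.float64(-61.5), np.float64(-0.97), np.float64(0.46)]
scene spare5 -> base 6 [np.float64(594.0), np.float64(-65.4), np.float64(2.93), np.float64(0.26)]
```

The base was dragged along to about (0.593,−0.064), yaw about −1.8°. I'll set the spare down again gently and take a clean image of both, as before, for relative registration.

```bash

python3 -m crank '[{"offset":[0.04,0.045,0],"twist":[0,0,-0.9]},{"offset":[0.08,0.095,0],"twist":[0,0,-0.9]},{"offset":[0.0948,0.1123,0.03],"twist":[0,0,-0.9]},{"offset":[0.0948,0.1123,0.09],"twist":[0,0,-0.9]},{"offset":[0.0948,0.1123,0.14],"twist":[0,0,-0.9]},{"offset":[0.0948,0.1123,0.158],"twist":[0,0,-0.9]},{"offset":[0.0948,0.1123,0.162],"twist":[0,0,-0.9]},{"offset":[0.0948,0.1123,0.165],"twist":[0,0,-0.9]},{"offset":[0.0948,0.1123,0.167],"twist":[0,0,-0.9]}]'; sh st.sh
python3 -m crank '[{"offset":[0,0,0],"twist":[0,0,0]},{"offset":[0,0,0],"twist":[0,0,0]},{"offset":[0,0,-0.05],"twist":[0,0,0]},{"offset":[0,0,-0.11],"twist":[0,0,0]},{"offset":[0.05,0,-0.16],"twist":[0,0,0]},{"offset":[0.11,0,-0.17],"twist":[0,0,0]},{"offset":[0.145,0,-0.17],"twist":[0,0,0]},{"offset":[0.145,0,-0.17],"twist":[0,0,0]},{"offset":[0.145,0,-0.17],"twist":[0,0,0]}]' 1
python3 - <<'E'
from reg import *
for n in("top","scene"): cv2.imwrite(f"pics/{n}7.png",cv2.cvtColor(get_image(n),cv2.COLOR_RGB2BGR))
for c in("top","scene"):
    f5,f7=f"pics/{c}5.png",f"pics/{c}7.png"
    print(c,"base7",reg(c,f5,[.5853,-.0613,-.016],.074,f7,[.589,-.062,-.025],.074))
    print(c,"spare7",reg(c,f5,[.5000,.2611,0],.06,f7,[.500,.261,0],.06))
    print(c,"spare7 vs 0",reg(c,f"pics/{c}0.png",[.5159,.2630,0],.06,f7,[.500,.261,0],.06))
    for n,p,z in(("spare",[.5,.261,0],.06),("base",[.589,-.062,-.025],.074)): print(c,n,efit([(c,f7)],p,z))
E
```

```text
t: 28.7
tool_pos: [0.5022, 0.2627, 0.0333]
tool_rot: [0.001, 3.136, 0.003]
contact_force: [-0.2, -0.3, -1.7]
opening: 0.0653
grip_force: 122.7
28.7 [0.5022 0.2627 0.0333] F [-0.2 -0.3 -1.7] r -0.039 -0.037
t: 29.82
tool_pos: [0.3556, 0.2623, 0.2013]
tool_rot: [0.0, 3.138, 0.001]
contact_force: [1.4, 0.7, 1.3]
opening: 0.0855
grip_force: 0.0
top base7 [np.float64(594.6), np.float64(-62.0), np.float64(-2.34), np.float64(0.96)]
top spare7 [np.float64(500.0), np.float64(261.0), np.float64(-0.0), np.float64(0.93)]
top spare7 vs 0 [np.float64(500.0), np.float64(259.5), np.float64(0.0), np.float64(0.94)]
top spare (array([502.34, 260.53,   0.57]), np.float64(-75.8))
top base (array([ 5.9275e+02, -6.3600e+01, -5.2000e-01]), np.float64(-97.3))
scene base7 [np.float64(594.7), np.float64(-62.9), np.float64(-2.21), np.float64(0.88)]
scene spare7 [np.float64(499.5), np.float64(261.0), np.float64(0.0), np.float64(0.93)]
scene spare7 vs 0 [np.float64(500.0), np.float64(259.3), np.float64(0.0), np.float64(0.88)]
scene spare (array([497.9 , 261.24,  -1.23]), np.float64(-98.0))
scene base (array([579.48, -59.85,  -2.93]), np.float64(-99.3))
```

```bash
python3 - <<'E'
import reg as R
from reg import *
def mk(L,W,grad):
    def patch(f,c,p,z):
        uv=proj(c,rim(p,z,L,W)).astype(np.float32); w,h=int(L*1e3),int(W*1e3); dst=np.float32([[0,0],[w,0],[w,h],[0,h]])
        g=cv2.cvtColor(cv2.imread(f),cv2.COLOR_BGR2GRAY).astype(np.float32)
        g=cv2.GaussianBlur(cv2.warpPerspective(g,cv2.getPerspectiveTransform(uv,dst),(w,h),flags=cv2.INTER_CUBIC),(0,0),1.5)
        return np.hypot(cv2.Sobel(g,5,1,0),cv2.Sobel(g,5,0,1)) if grad else g
    return patch
for L,W in((.113,.067),(.105,.059),(.125,.067)):
  for gr in(0,1):
    R.patch=mk(L,W,gr)
    for c in("top","scene"):
        for k,b in((5,[.5853,-.0613,-.016]),(7,[.5935,-.062,-.04])):
            print(L,"grad" if gr else "int",c,k,[float(v) for v in reg(c,f"pics/{c}{k}.png",[.5000,.2611,0],.06,f"pics/{c}{k}.png",b,.074)])
E
```

```text
0.113 int top 5 [586.3, -61.3, -0.41, 0.65]
0.113 int top 7 [596.2, -62.0, -1.6, 0.71]
0.113 int scene 5 [586.2, -62.2, -0.04, 0.77]
0.113 int scene 7 [595.7, -63.3, -0.35, 0.76]
0.113 grad top 5 [586.2, -60.7, 0.4, 0.24]
0.113 grad top 7 [595.7, -59.9, -1.26, 0.37]
0.113 grad scene 5 [586.8, -62.5, -0.92, 0.37]
0.113 grad scene 7 [596.5, -63.5, -1.5, 0.36]
0.105 int top 5 [586.2, -59.1, -0.92, 0.73]
0.105 int top 7 [596.6, -59.9, -2.29, 0.78]
0.105 int scene 5 [586.3, -60.0, -0.92, 0.82]
0.105 int scene 7 [595.5, -61.4, -0.13, 0.81]
0.105 grad top 5 [585.3, -66.6, 5.53, 0.22]
0.105 grad top 7 [595.4, -60.4, -0.72, 0.2]
0.105 grad scene 5 [586.5, -61.3, -0.92, 0.33]
0.105 grad scene 7 [596.4, -63.1, -2.29, 0.31]
0.125 int top 5 [586.6, -60.8, -0.92, 0.55]
0.125 int top 7 [596.1, -62.0, -2.29, 0.59]
0.125 int scene 5 [586.5, -62.1, -0.14, 0.66]
0.125 int scene 7 [596.1, -63.2, -0.5, 0.66]
0.125 grad top 5 [589.4, -64.2, 1.21, 0.21]
0.125 grad top 7 [598.7, -60.4, -0.95, 0.32]
0.125 grad scene 5 [586.7, -62.6, -0.92, 0.36]
0.125 grad scene 7 [596.6, -63.6, -1.25, 0.37]
```

Registration now agrees across cameras: the base is 96 mm (x) and −323.4 mm (y) from the spare, yaw about −1.6°. Regrasp and go.

```bash

python3 -m crank '[{"offset":[-0.06,-0.001,0],"twist":[0,0,0]},{"offset":[-0.12,-0.001,0],"twist":[0,0,0]},{"offset":[-0.145,-0.001,0.03],"twist":[0,0,0]},{"offset":[-0.145,-0.001,0.09],"twist":[0,0,0]},{"offset":[-0.145,-0.001,0.15],"twist":[0,0,0]},{"offset":[-0.145,-0.001,0.172],"twist":[0,0,0]},{"offset":[-0.145,-0.001,0.172],"twist":[0,0,0]},{"offset":[-0.145,-0.001,0.172],"twist":[0,0,0]}]';sh st.sh
python3 -m crank '[{"offset":[0,0,0],"twist":[0,0,0]},{"offset":[0,0,0],"twist":[0,0,0]},{"offset":[0,0,0],"twist":[0,0,0]},{"offset":[0,0,-0.05],"twist":[0,0,0]},{"offset":[0,0,-0.11],"twist":[0,0,0]},{"offset":[0,0,-0.16],"twist":[0,0,0]},{"offset":[0,0,-0.16],"twist":[0,0,0]}]' 0 110
python3 -m crank '[{"offset":[-0.016,-0.055,0],"twist":[0,0,1.6]},{"offset":[-0.034,-0.115,0],"twist":[0,0,1.6]},{"offset":[-0.052,-0.175,0],"twist":[0,0,1.6]},{"offset":[-0.07,-0.235,0],"twist":[0,0,1.6]},{"offset":[-0.086,-0.29,0],"twist":[0,0,1.6]},{"offset":[-0.096,-0.3235,0],"twist":[0,0,1.6]},{"offset":[-0.096,-0.3235,0],"twist":[0,0,1.6]},{"offset":[-0.096,-0.3235,0.04],"twist":[0,0,1.6]},{"offset":[-0.096,-0.3235,0.07],"twist":[0,0,1.6]},{"offset":[-0.096,-0.3235,0.08],"twist":[0,0,1.6]},{"offset":[-0.096,-0.3235,0.08],"twist":[0,0,1.6]}]';sh st.sh
python3 -m crank '[{"offset":[0,0,0.003],"twist":[0,0,0]},{"offset":[0,0,0.006],"twist":[0,0,0]},{"offset":[0,0,0.009],"twist":[0,0,0]},{"offset":[0,0,0.01],"twist":[0,0,0]}]';sh st.sh
```

```text
t: 30.92
tool_pos: [0.502, 0.2614, 0.0303]
tool_rot: [0.001, 3.138, 0.002]
contact_force: [-0.5, 0.1, -0.0]
opening: 0.0854
grip_force: 0.0
30.925 [0.502  0.2614 0.0303] F [-0.5  0.1 -0. ] r -4.738 0.613
t: 31.8
tool_pos: [0.5031, 0.2623, 0.1957]
tool_rot: [0.0, 3.129, 0.007]
contact_force: [0.1, -0.0, -1.3]
opening: 0.065
grip_force: 122.6
t: 33.17
tool_pos: [0.5958, -0.0615, 0.1087]
tool_rot: [0.043, 3.14, 0.001]
contact_force: [-0.2, -0.1, -1.0]
opening: 0.065
grip_force: 122.6
33.175 [ 0.5958 -0.0615  0.1087] F [-0.2 -0.1 -1. ] r -0.081 -0.013
t: 33.67
tool_pos: [0.597, -0.0624, 0.1013]
tool_rot: [0.045, 3.138, 0.001]
contact_force: [-1.8, 0.5, 8.8]
opening: 0.065
grip_force: 123.9
33.675 [ 0.597  -0.0624  0.1013] F [-1.8  0.5  8.8] r -0.051 0.015
```

```bash

python3 -m crank '[{"offset":[0,0,-0.006],"twist":[0,0,0]},{"offset":[0,-0.0015,-0.006],"twist":[0,0,0]},{"offset":[0,-0.0015,-0.002],"twist":[0,0,0]},{"offset":[0,-0.0015,0],"twist":[0,0,0]},{"offset":[0,-0.0015,0],"twist":[0,0,0]}]'>/dev/null;sh st.sh
python3 -m crank '[{"offset":[0,0,-0.006],"twist":[0,0,0]},{"offset":[-0.0015,0,-0.006],"twist":[0,0,0]},{"offset":[-0.0015,0,-0.002],"twist":[0,0,0]},{"offset":[-0.0015,0,0],"twist":[0,0,0]},{"offset":[-0.0015,0,0],"twist":[0,0,0]}]'>/dev/null;sh st.sh
```

```text
34.3 [ 0.5969 -0.064   0.1013] F [-1.7  1.2  8.9] r -0.06 0.002
34.925 [ 0.5984 -0.064   0.1012] F [-2.   1.   9.5] r -0.056 -0.002
```

```bash

python3 -m crank '[{"offset":[0,0,-0.006],"twist":[0,0,0]},{"offset":[-0.003,0.001,-0.006],"twist":[0,0,0]},{"offset":[-0.003,0.001,-0.002],"twist":[0,0,0]},{"offset":[-0.003,0.001,0.001],"twist":[0,0,0]},{"offset":[-0.003,0.001,0.001],"twist":[0,0,0]}]'>/dev/null;sh st.sh
```

```text
35.55 [ 0.6001 -0.0628  0.0971] F [ 0.1 -0.2 -0.8] r -0.004 -0.074
```

It dropped past the ledges with no contact force. Continuing down to the nested height (about 0.076).

```bash

python3 -m crank '[{"offset":[0,0,0.003],"twist":[0,0,0]},{"offset":[0,0,0.006],"twist":[0,0,0]},{"offset":[0,0,0.008],"twist":[0,0,0]},{"offset":[0,0,0.008],"twist":[0,0,0]}]'>/dev/null;sh st.sh
python3 -m crank '[{"offset":[0,0,0.003],"twist":[0,0,0]},{"offset":[0,0,0.005],"twist":[0,0,0]},{"offset":[0,0,0.005],"twist":[0,0,0]}]'>/dev/null;sh st.sh
```

```text
36.05 [ 0.6005 -0.0629  0.0899] F [ 1.2 -0.7 -1.7] r 0.143 -0.093
36.425 [ 0.6005 -0.0629  0.0848] F [ 0.1  1.  -1.4] r -0.008 0.157
```

```bash

python3 -m crank '[{"offset":[0,0,0.003],"twist":[0,0,0]},{"offset":[0,0,0.006],"twist":[0,0,0]},{"offset":[0,0,0.006],"twist":[0,0,0]}]'>/dev/null;sh st.sh
python3 -m crank '[{"offset":[0,0,0.002],"twist":[0,0,0]},{"offset":[0,0,0.004],"twist":[0,0,0]},{"offset":[0,0,0.004],"twist":[0,0,0]}]'>/dev/null;sh st.sh
```

```text
36.8 [ 0.6004 -0.0629  0.0786] F [ 0.1 -1.3 -1.3] r -0.002 -0.218
37.175 [ 0.6025 -0.0631  0.0779] F [-0.6  0.3  7.9] r -0.018 0.04
```

It has bottomed at 0.078, the nested height. Releasing and rising.

```bash

python3 -m crank '[{"offset":[0,0,-0.001],"twist":[0,0,0]},{"offset":[0,0,-0.001],"twist":[0,0,0]},{"offset":[0,0,-0.001],"twist":[0,0,0]},{"offset":[0,0,-0.03],"twist":[0,0,0]},{"offset":[0,0,-0.09],"twist":[0,0,0]},{"offset":[0,0,-0.15],"twist":[0,0,0]},{"offset":[0.03,0,-0.18],"twist":[0,0,0]},{"offset":[0.03,0,-0.18],"twist":[0,0,0]}]' 1
python3 - <<'E'
from fit import *
for n in("top","scene"): cv2.imwrite(f"pics/{n}8.png",cv2.cvtColor(get_image(n),cv2.COLOR_RGB2BGR))
R=Rt(-5.4,40); u=np.array([.9956,-.094,0]); G=np.array([.4645,-.0559,.0785])
go(G-.06*u+[0,0,.15],R); go(G-.06*u,R)
E
```

```text
t: 38.17
tool_pos: [0.5711, -0.0625, 0.2591]
tool_rot: [0.045, 3.132, -0.002]
contact_force: [0.2, -0.2, -0.7]
opening: 0.0853
grip_force: 0.0
offset [0.1657, 0.0072, 0.0256] twist [1.4, -39.9, 3.6] rows 3.7
offset [0.166, 0.0071, 0.1756] twist [1.4, -39.9, 3.6] rows 3.9
```

```bash

python3 -m crank '[{"offset":[0.166,0.007,0.0256],"twist":[1.4,-39.9,3.6]},{"offset":[0.166,0.007,0.0256],"twist":[1.4,-39.9,3.6]},{"offset":[0.166,0.007,0.0256],"twist":[1.4,-39.9,3.6]},{"offset":[0.166,0.007,0.0256],"twist":[1.4,-39.9,3.6]},{"offset":[0.166,0.007,0.0256],"twist":[1.4,-39.9,3.6]},{"offset":[0.166,0.007,0.0256],"twist":[1.4,-39.9,3.6]},{"offset":[0.166,0.007,0.08],"twist":[1.4,-39.9,3.6]},{"offset":[0.166,0.007,0.14],"twist":[1.4,-39.9,3.6]},{"offset":[0.166,0.007,0.1755],"twist":[1.4,-39.9,3.6]},{"offset":[0.166,0.007,0.1755],"twist":[1.4,-39.9,3.6]},{"offset":[0.166,0.007,0.1755],"twist":[1.4,-39.9,3.6]}]'
python3 - <<'E'
import reg as R
from reg import *
for n in("top","scene"): cv2.imwrite(f"pics/{n}9.png",cv2.cvtColor(get_image(n),cv2.COLOR_RGB2BGR))
def patch(f,c,p,z,L=.125,W=.075):
    uv=proj(c,rim(p,z,L,W)).astype(np.float32); w,h=int(L*1e3),int(W*1e3); dst=np.float32([[0,0],[w,0],[w,h],[0,h]])
    g=cv2.cvtColor(cv2.imread(f),cv2.COLOR_BGR2GRAY).astype(np.float32)
    return cv2.GaussianBlur(cv2.warpPerspective(g,cv2.getPerspectiveTransform(uv,dst),(w,h)),(0,0),1.5)
R.patch=patch
for z in(.094,.106,.118,.130):
    print(z,*[[float(v) for v in reg(c,f"pics/{c}7.png",[.5,.2611,0],.06,f"pics/{c}9.png",[.600,-.063,-.03],z)] for c in("top","scene")])
Rm=Rt(-5.4,40); u=np.array([.9956,-.094,0]); go(np.array([.4645,-.0559,.0785]),Rm)
E
```

```text
t: 39.65
tool_pos: [0.4278, -0.0538, 0.1482]
tool_rot: [0.116, 2.478, -0.041]
contact_force: [0.5, 0.1, 1.1]
opening: 0.0853
grip_force: 0.0
0.094 [599.4, -61.7, -2.94, 0.6] [597.1, -61.9, -1.72, 0.69]
0.106 [597.3, -60.7, -3.23, 0.59] [600.0, -63.7, -1.72, 0.69]
0.118 [595.4, -59.8, -3.71, 0.57] [602.5, -65.5, -1.72, 0.68]
0.13 [593.5, -58.9, -3.78, 0.55] [605.4, -67.4, -1.72, 0.67]
offset [0.0134, 0.0014, 0.0773] twist [-0.0, -2.1, 0.0] rows 1.3
```

Both cameras agree only for a rim height near 0.10 (nested 0.106, stacked 0.130), so the tote is nested. The pre-grasp had not fully arrived, so I'll check where it holds.

```bash
python3 -m crank '[{"offset":[0,0,0],"twist":[0,0,0]},{"offset":[0,0,0],"twist":[0,0,0]}]'
python3 - <<'E'
from h import *
go(np.array([.4645,-.0559,.0785]),Rt(-5.4,40)); print(np.round(get_obs()["q"],2))
E
```

```text
t: 40.0
tool_pos: [0.4274, -0.0537, 0.1471]
tool_rot: [0.116, 2.479, -0.04]
contact_force: [0.1, -0.4, 0.1]
opening: 0.085
grip_force: 0.0
offset [0.0128, 0.0013, 0.0769] twist [0.0, -2.2, 0.0] rows 1.2
[-0.44 -1.01  2.58  0.25  0.95 -1.99]
```

```bash
python3 -m crank '[{"offset":[0.004,0.0013,0.03],"twist":[0,-1,0]},{"offset":[0.0128,0.0013,0.0769],"twist":[0,-2.2,0]},{"offset":[0.0128,0.0013,0.0769],"twist":[0,-2.2,0]},{"offset":[0.0128,0.0013,0.0769],"twist":[0,-2.2,0]},{"offset":[0.0128,0.0013,0.0769],"twist":[0,-2.2,0]}]'
```

```text
t: 40.62
tool_pos: [0.466, -0.0567, 0.0824]
tool_rot: [0.114, 2.434, -0.045]
contact_force: [-0.3, 0.5, 0.5]
opening: 0.0853
grip_force: 0.0
```

Grip the handle and push shut gently.

```bash
python3 -m crank '[{"offset":[0,0,0],"twist":[0,0,0]},{"offset":[0,0,0],"twist":[0,0,0]},{"offset":[0,0,0],"twist":[0,0,0]},{"offset":[0,0,0],"twist":[0,0,0]},{"offset":[0,0,0],"twist":[0,0,0]}]' 0 60
python3 -m crank '[{"offset":[-0.008,0,0.0065],"twist":[0,0,0]},{"offset":[-0.024,0,0.02],"twist":[0,0,0]},{"offset":[-0.045,0,0.0375],"twist":[0,0,0]},{"offset":[-0.07,0,0.0585],"twist":[0,0,0]},{"offset":[-0.095,0,0.0795],"twist":[0,0,0]},{"offset":[-0.115,0,0.0965],"twist":[0,0,0]},{"offset":[-0.13,0,0.109],"twist":[0,0,0]},{"offset":[-0.142,0,0.119],"twist":[0,0,0]},{"offset":[-0.15,0,0.126],"twist":[0,0,0]},{"offset":[-0.155,0,0.13],"twist":[0,0,0]},{"offset":[-0.158,0,0.1325],"twist":[0,0,0]},{"offset":[-0.158,0,0.1325],"twist":[0,0,0]}]'
```

```text
t: 41.25
tool_pos: [0.4647, -0.0559, 0.0788]
tool_rot: [0.114, 2.44, -0.042]
contact_force: [-2.5, 1.4, 2.5]
opening: 0.0136
grip_force: 58.6
t: 42.75
tool_pos: [0.6671, -0.075, 0.0786]
tool_rot: [0.113, 2.446, -0.041]
contact_force: [-42.5, 0.7, 29.6]
opening: 0.0139
grip_force: 65.9
```

Blocked with 42 N at x=0.667, either shut or an obstruction. Release, retreat and compare with the first picture.

```bash
python3 -m crank '[{"offset":[0.003,0,-0.0025],"twist":[0,0,0]},{"offset":[0.003,0,-0.0025],"twist":[0,0,0]},{"offset":[0.003,0,-0.0025],"twist":[0,0,0]},{"offset":[0.003,0,-0.0025],"twist":[0,0,0]},{"offset":[0.05,0,-0.042],"twist":[0,0,0]},{"offset":[0.1,0,-0.084],"twist":[0,0,0]},{"offset":[0.12,0,-0.1],"twist":[0,0,0]},{"offset":[0.12,0,-0.1],"twist":[0,0,0]}]' 1
python3 - <<'E'
from fit import *
for n in("top","scene"): cv2.imwrite(f"pics/{n}10.png",cv2.cvtColor(get_image(n),cv2.COLOR_RGB2BGR))
for c,(u,v) in(("top",(293,156)),("scene",(243,236))):
    A,B=[cv2.cvtColor(cv2.imread(f"pics/{c}{k}.png"),cv2.COLOR_BGR2GRAY) for k in(0,10)]
    for h in(6,9): 
        m=cv2.matchTemplate(B[v-25:v+26,u-25:u+26],A[v-h:v+h+1,u-h:u+h+1],cv2.TM_CCOEFF_NORMED)
        _,s,_,l=cv2.minMaxLoc(cv2.resize(m,None,fx=10,fy=10,interpolation=cv2.INTER_CUBIC)); print(c,h,round(s,2),"shift px",np.round((np.array(l)+.5)/10-.5-(25-h),2))
print(np.array([proj("top",p)[0] for p in([.672,-.075,.11],[.662,-.074,.11])]),[proj("scene",p)[0] for p in([.672,-.075,.11],[.662,-.074,.11])])
A=cv2.imread("pics/top10.png",0);print(A[146:172:1,288:299:2].tolist())
E
```

```text
t: 43.75
tool_pos: [0.5127, -0.0603, 0.0772]
tool_rot: [0.115, 2.441, -0.042]
contact_force: [-0.2, -0.7, 0.4]
opening: 0.0852
grip_force: 0.0
top 6 0.99 shift px [ 0.15 -2.55]
top 9 0.92 shift px [ 0.05 -1.45]
scene 6 0.87 shift px [0.45 0.55]
scene 9 0.93 shift px [0.35 0.35]
[[292.11791656 154.13750144]
 [291.85591706 157.42724581]] [array([243.3401627 , 237.20826793]), array([241.45297375, 234.83219712])]
[[66, 82, 107, 101, 89, 89], [51, 94, 125, 106, 71, 59], [52, 106, 144, 136, 74, 44], [54, 109, 148, 148, 76, 43], [52, 104, 147, 147, 74, 43], [62, 103, 147, 146, 72, 44], [86, 110, 147, 147, 75, 51], [97, 115, 148, 149, 91, 68], [99, 116, 147, 147, 105, 72], [100, 112, 143, 139, 105, 70], [99, 91, 111, 116, 102, 69], [99, 85, 87, 95, 100, 69], [101, 90, 88, 94, 101, 70], [102, 98, 98, 100, 101, 77], [101, 101, 101, 101, 102, 96], [102, 102, 103, 101, 102, 101], [102, 102, 101, 102, 101, 102], [101, 102, 102, 101, 102, 102], [102, 102, 102, 102, 102, 102], [102, 102, 102, 102, 101, 102], [101, 101, 101, 102, 102, 102], [103, 104, 103, 102, 102, 102], [108, 107, 105, 105, 103, 101], [105, 103, 97, 102, 102, 102], [103, 101, 99, 101, 102, 102], [102, 102, 102, 102, 101, 102]]
```

The handle now sits further in than in the first picture (top shift −2 px, outer end at x≈0.666). That matches the shut geometry, so the 42 N was the stop. I'll give a gentle confirming push with closed fingers in case the release drew it back.

```bash
python3 -m crank '[{"offset":[-0.0064,0,-0.0077],"twist":[0,0,0]},{"offset":[-0.0064,0,-0.0077],"twist":[0,0,0]},{"offset":[-0.0064,0,-0.0077],"twist":[0,0,0]},{"offset":[-0.0064,0,-0.0077],"twist":[0,0,0]},{"offset":[-0.05,0,0.029],"twist":[0,0,0]},{"offset":[-0.085,0,0.0583],"twist":[0,0,0]},{"offset":[-0.1,0,0.0709],"twist":[0,0,0]},{"offset":[-0.106,0,0.0759],"twist":[0,0,0]},{"offset":[-0.106,0,0.0759],"twist":[0,0,0]}]' 0 30
for i in 1; do python3 -m crank '[{"offset":[-0.003,0,0.0025],"twist":[0,0,0]},{"offset":[-0.006,0,0.005],"twist":[0,0,0]},{"offset":[-0.009,0,0.0075],"twist":[0,0,0]},{"offset":[-0.009,0,0.0075],"twist":[0,0,0]}]'; done
```

```text
t: 44.98
tool_pos: [0.6433, -0.0727, 0.0875]
tool_rot: [0.114, 2.441, -0.042]
contact_force: [0.2, -0.2, -0.6]
opening: 0.0001
grip_force: 0.0
t: 45.48
tool_pos: [0.6556, -0.0739, 0.0884]
tool_rot: [0.114, 2.44, -0.042]
contact_force: [0.0, 0.0, 0.1]
opening: -0.0
grip_force: 0.0
```

```bash
python3 -m crank '[{"offset":[-0.002,0,0.0017],"twist":[0,0,0]},{"offset":[-0.003,0,0.0025],"twist":[0,0,0]},{"offset":[-0.003,0,0.0025],"twist":[0,0,0]}]'
python3 -m crank '[{"offset":[-0.001,0,0.0008],"twist":[0,0,0]},{"offset":[-0.002,0,0.0017],"twist":[0,0,0]},{"offset":[-0.002,0,0.0017],"twist":[0,0,0]}]'
```

```text
t: 45.85
tool_pos: [0.6587, -0.0742, 0.088]
tool_rot: [0.114, 2.442, -0.042]
contact_force: [-8.7, -0.3, 5.0]
opening: -0.0001
grip_force: 4.2
t: 46.22
tool_pos: [0.6591, -0.0741, 0.0877]
tool_rot: [0.113, 2.447, -0.041]
contact_force: [-39.7, 1.2, 26.3]
opening: 0.0002
grip_force: 20.1
```

It hits the firm stop exactly at the predicted shut position. Retreating and checking that nothing else moved.

```bash
python3 -m crank '[{"offset":[0.03,0,-0.025],"twist":[0,0,0]},{"offset":[0.07,0,-0.059],"twist":[0,0,0]},{"offset":[0.1,0,-0.084],"twist":[0,0,0]},{"offset":[0.1,0,-0.084],"twist":[0,0,0]},{"offset":[0.1,0,-0.084],"twist":[0,0,0]}]'
python3 - <<'E'
from h import *
A=cv2.imread("pics/top0.png").astype(int)
B=cv2.cvtColor(get_image("top"),cv2.COLOR_RGB2BGR);cv2.imwrite("pics/top11.png",B)
d=(abs(A-B).max(2)>45).astype(np.uint8); n,_,s,c=cv2.connectedComponentsWithStats(d)
for i in range(1,n):
    if s[i,4]>12: print(s[i].tolist())
print(get_obs()["t"])
finish_job()
E
```

```text
t: 46.85
tool_pos: [0.5326, -0.0626, 0.0892]
tool_rot: [0.115, 2.438, -0.043]
contact_force: [0.4, 0.1, 0.2]
opening: 0.0005
grip_force: 0.0
[258, 150, 32, 5, 83]
[306, 154, 19, 4, 53]
[169, 192, 32, 38, 850]
[250, 198, 96, 152, 7563]
[95, 255, 158, 74, 4619]
[0, 310, 91, 74, 3766]
[335, 328, 36, 56, 1381]
[173, 331, 90, 53, 2429]
[292, 332, 6, 9, 34]
[270, 366, 11, 8, 57]
[296, 377, 7, 7, 24]
46.9
the job is handed in; nothing more can be done
```

The job is handed in at 46.9 s: the spare tote measured as nested inside its twin, the drawer was pushed to its firm stop, and the last top picture showed no other bench item moved, though the first closing push peaked at about 42 N along x (52 N in all) at the gripped handle and the last push at about 48 N in all.

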